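# Stand the tipped torch and bottle back up in the tray's row

### The arm

A 6-joint arm with a two-finger parallel gripper is mounted at the origin on the work surface. World frame = base frame: x ahead of the robot, y to its left, z up, the work surface at z = 0. Lengths are in m, angles in degrees, forces in N, time in s.
With the tool pointing down it reaches from about 0.4 to 0.825 m from the base axis. Payload 7 kg.
Tool frame: the origin (TCP) lies between the finger pads; the fingertips stand 19 mm ahead of it and the grasp point (between the pads) is the TCP; x points along the fingers, y is the direction in which the jaws open and shut, and the axes are right-handed (so a half turn about x gives the same grasp; the last joint's range is limited). The gripper opens to 88 mm and grips with 3 to 60 N. Pads are 19 mm wide; open, the fingers measure 130 mm over their backs; the gripper's body (78 mm by 193 mm) begins 47 mm behind the grasp point.
Start: joints at [-58.321, 20.546, 0.682, 0, -70.136, -16.507], TCP at [0.177, -0.651, 0.246] pointing down, gripper open.
Joint ranges: [-176.03, 176.03], [-82.01, 121.73], [-58.28, 71.71], [-173.87, 95.51], [-174.79, -0.11], [-173.66, 173.66]. Speed limits (degrees/s): [136.94, 136.94, 172.46, 180, 180, 180].

### API

Orientations are given as [roll, pitch, yaw] about the fixed x, y, z axes, in that order (R = Rz(yaw) Ry(pitch) Rx(roll)).
In Python, from plant import * gives the robot as it stands.
- The arm moves only by the tool step_arm, never from a script. Its argument "steps" is a list of rows, each a list of 2 entries, a list of its own where there are three numbers: the shift along the tool's x, y, z in units of 0.02 m (1.0 is 0.02 m), then the turn about the tool's x in units of 6 degrees (1.0 is 6 degrees). A call has 1 to 20 rows; each row shifts and turns the commanded pose from where the row before left it, along the tool's axes as they then stand; what a row does not reach is not made up. A row lasts 1/12 s, in which the tool goes at most 41.7 mm and 7.16 degrees, less where a joint would pass 70% of its speed; a pose out of reach is approached as far as the arm can. A call with a number of a shift or a turn outside -1 to 1 is refused whole. A call with a gripper value outside its range is refused whole. "fingers" is the closure, from 0 (fully open) to 1 (shut), set as the call begins (left out, the last holds). The fingers move at their own pace and stop on an object; "grip_force" is the grip in N (left out, the last holds). Time passes only in rows, so rows that do not move let the fingers close. It gives the time, the measured TCP pose, the force and the opening at its end, in the units of the state.
- get_state(): the state, without advancing time (a new reading comes with each control period).
- capture(name): name is "scene" or "top"; returns the picture (384x512x3 uint8, blue, green, red); there is no depth.
- camera_model(name): a dict with "intrinsics" (3x3 intrinsics, pixels), "rvec" (rotation vector, rad) and "tvec" (3), from world to camera coordinates, as OpenCV has them. Camera axes: x right, y down, z forward; pixel columns grow to the right and rows downward; lengths in m; the calibration is good to about 2 mm. A picture is of the moment at which its call begins. camera_model takes no time and is no camera call.
- close_job(): hands the job in, once; it reports no verdict.
The state is a dict: "time_s": time; "joints": joint angles; "qd": joint speeds; "joint_torque": joint torques, N m; "tcp_pos": TCP position; "eef_rot": TCP orientation; "contact_force": force on the tool from outside, world axes, zero at the start; "moment": the same for the moment, N m; "gripper_width": finger opening in m.
Only numpy, scipy, OpenCV 4.12 (cv2) and the standard library are available. Lean on these libraries where they do the work, as an engineer would, in place of code of your own. Each camera call takes 0.05 s, during which the arm holds its last target.

### The job

The torch and the white bottle have been knocked over in the aluminium tray: stand both up again in the two empty places of the row along its far side, the torch on its wide head and the bottle on its base, one to a place, in line with the things that still stand and midway between them. Ease each one down until its foot rests on the tray before letting go, without ramming it, and leave everything else on the chest where it is.

Things in the scene. Friction and masses are not known exactly. Their poses are not given: they have to be found in the camera images.
- tray: shallow aluminium tray fixed on the chest: 320 mm (its x, away from the robot) x 440 mm (its y), walls 20 mm high, floor and walls 3 mm thick. Origin: centre of its underside; z up. A row of five places runs along its y at x = +0.10, 85 mm apart: y = -0.17, -0.085, 0, 0.085, 0.17. Three things stand at -0.17, 0 and 0.17, in any order, up to 5 mm off; the places between are empty
- gap_left (a point): middle of the empty place of the row on the left (+y), on the tray's inner floor (3 mm above the chest top); axes as the tray's. 105 to 130 mm of free width between the neighbours
- gap_right (a point): middle of the empty place of the row on the right (-y), on the tray's inner floor; axes as the tray's. 105 to 130 mm of free width between the neighbours
- torch_mid (a point): point on the lying torch's axis half-way along (80 mm from either end), about 28 mm above the chest top. x runs along the torch from its wide head (the foot it stands on) to its tail, so x points straight up when it stands; as it lies, x points roughly towards the robot. z points out of the side with the button (upwards as it lies)
- bottle_mid (a point): point on the lying bottle's axis half-way up (75 mm from either end), 26 mm above the chest top. x runs from base to cap, so x points straight up when it stands; as it lies, x points roughly towards the robot. z points out of a flat side (upwards as it lies)
- torch: black battery torch, 160 mm long, about 0.26 kg, lying on its side in the tray, wide head towards the row. Eight-sided head, 53 mm over its flats, for 22 mm, tapering to a straight 38 mm barrel that runs from 46 to 132 mm from the head's face, then a 44 mm tail cap. Rubber press button on the barrel. Origin and axes as torch_mid
- bottle: white flat-sided plastic bottle with a round grey cap, 150 mm tall, about 0.2 kg, lying on a flat side in the tray, base towards the row. Square body 46 x 46 mm for the first 108 mm from the base, then a shoulder and a 31 mm wide cap. Origin and axes as bottle_mid
- egg_cup_mid (a point): green plastic egg cup standing in the row, 48 mm in diameter, 64 mm tall; point half-way up its axis, z up. To be left standing
- can_mid (a point): aluminium spray can with a white cap standing in the row, 50 mm in diameter, 120 mm tall; point half-way up its axis, z up. To be left standing
- jar_mid (a point): jar with a screw lid standing in the row, 60 mm in diameter, 62 mm tall; point half-way up its axis, z up. To be left standing
- tweezer: stainless tweezer, 95 mm long, 13 mm wide, 8 mm high, lying in the tray near its robot side, along the tray's x; origin under its middle. To be left alone
- hairbrush: wooden hairbrush, 240 mm long, lying left of the tray on the chest top; origin under its middle. To be left alone
- comb: black comb, 140 mm long, 6 mm thick, lying right of the tray; origin under its middle. To be left alone
- mug: white mug, 82 mm in diameter and 82 mm tall, standing right of the tray; origin at the centre of its underside. To be left alone
Things that resemble listed ones, but are neither listed nor needed, are in the scene too. Leave any red look-alike of the bottle alone.

How it is judged:
By the outcome, as a careful person would: the job done as asked, in the order asked, and still so for the second after the job is handed in, with the robot touching nothing.
It also fails if it takes over 70 s, if anything falls off the work surface, if the arm or the gripper's body presses on something with over 40 N, if the wrist force passes 120 N, or if a joint passes its speed limit or range.

## Working session

There is one attempt and no reset: what is moved stays moved. The work goes in short steps, Python scripts to look and compute and a tool call to move; the robot and the scene stay as the last step left them, time stands still between calls to the robot, and variables do not carry over. Pictures are saved under pics/ and viewed, and the job is handed in when it is done.

Besides the shell and the picture viewer there is one more tool, called after "Emit:" as name(argument=value, ...) on one line, values as JSON. step_arm: Moves the arm, as the interface text tells. Its arguments: {"type":"object","properties":{"steps":{"type":"array","items":{"type":"array"}},"fingers":{"type":"number"},"grip_force":{"type":"number"}},"required":["steps"]}

```bash
ls; mkdir -p pics
python3 - <<'E'
from plant import *
import cv2
for n in("scene","top"):
    cv2.imwrite(f"pics/{n}0.png",capture(n)); print(n,camera_model(n))
print(get_state())
E
```

```text
pics
scene {'intrinsics': array([[358.40193602,   0.        , 256.150718  ],
       [  0.        , 358.40193602, 190.82373151],
       [  0.        ,   0.        ,   1.        ]]), 'rvec': array([ 2.02736201,  0.80437499, -0.46962975]), 'tvec': array([-0.34371465, -0.12047794,  1.43382559])}
top {'intrinsics': array([[491.47176436,   0.        , 256.87055515],
       [  0.        , 491.47176436, 197.40653127],
       [  0.        ,   0.        ,   1.        ]]), 'rvec': array([ 2.1135612 , -2.15905606,  0.15018365]), 'tvec': array([0.00998133, 0.51869477, 1.67461021])}
{'time_s': 0.1, 'joints': array([-5.83214552e+01,  2.05862352e+01,  6.37698843e-01, -1.85424951e-02,
       -7.01362625e+01, -1.65074669e+01]), 'qd': array([-0.04042096, -0.14059366,  0.22989077,  0.13288789, -0.02633695,
       -0.0215072 ]), 'joint_torque': array([-8.33801441e-04, -5.84163952e+01,  2.93750775e+01,  7.01546386e+00,
        1.02236177e-02, -6.33154968e-05]), 'tcp_pos': array([ 0.17651968, -0.65106803,  0.24471614]), 'eef_rot': array([ 94.89253127,  89.91342741, 110.05729578]), 'contact_force': array([ 0.81813079, -0.32749187, -0.62770539]), 'moment': array([-0.01660884, -0.00948406,  0.0076276 ]), 'gripper_width': 0.08766285611269246}
```

View pics/scene0.png

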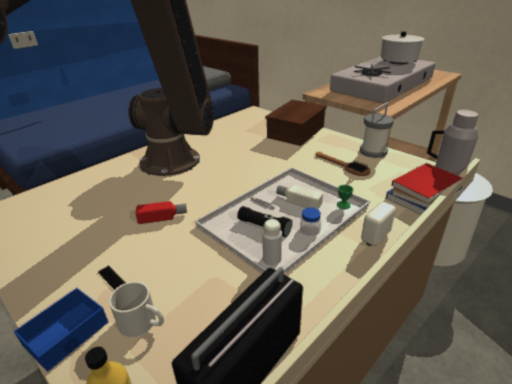

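View pics/top0.png

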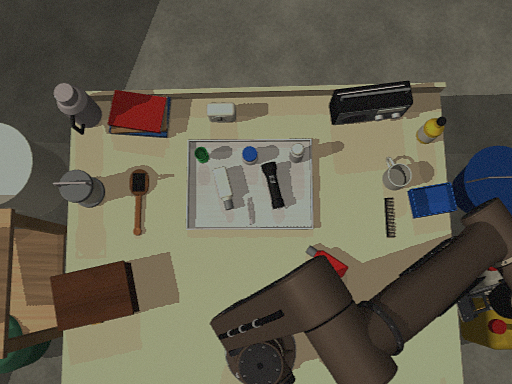

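```bash
cat > h.py <<'E'
from plant import *
import cv2, numpy as np
C={n:camera_model(n) for n in("scene","top")}
def ray(n,uv):
    c=C[n];R=cv2.Rodrigues(np.array(c['rvec'],float))[0];t=np.array(c['tvec']).ravel()
    p=cv2.undistortPoints(np.array([[uv]],float),c['intrinsics'],None).ravel()
    return -R.T@t, R.T@np.array([p[0],p[1],1])
def onz(n,uv,z):
    o,d=ray(n,uv); return o+d*(z-o[2])/d[2]
def proj(n,P):
    c=C[n];return cv2.projectPoints(np.array(P,float).reshape(-1,3),c['rvec'],c['tvec'],c['intrinsics'],None)[0].reshape(-1,2)
E
python3 - <<'E'
from h import *
im=cv2.imread("pics/top0.png");c=im[130:240,180:322]
cv2.imwrite("pics/t0c.png",cv2.resize(c,None,fx=5,fy=5,interpolation=cv2.INTER_CUBIC))
im=cv2.imread("pics/scene0.png");c=im[160:280,190:380]
cv2.imwrite("pics/s0c.png",cv2.resize(c,None,fx=4,fy=4,interpolation=cv2.INTER_CUBIC))
for n in C: print(n, ray(n,(256,192)))
E
```

```text
scene (array([ 1.14146037, -0.6633102 ,  0.66753149]), array([-0.59245307,  0.59363818, -0.54461365]))
top (array([ 0.25805765, -0.01920646,  1.73392635]), array([ 0.16299971,  0.01210968, -0.98661472]))
```

View pics/t0c.png

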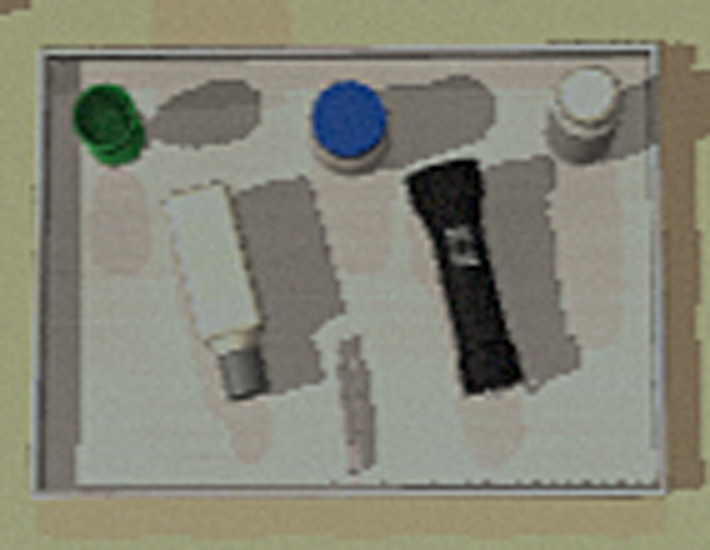

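View pics/s0c.png

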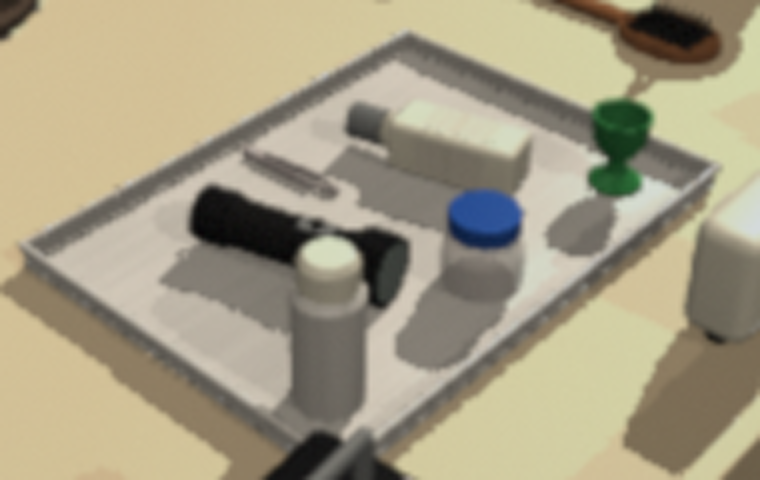

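```bash
cat > m.py <<'E'
from h import *
def px(U,V,s=5,o=(180,130)): return ((U+.5)/s-.5+o[0],(V+.5)/s-.5+o[1])
T=lambda U,V,z: onz("top",px(U,V),z)
S=lambda U,V,z: onz("scene",px(U,V,4,(190,160)),z)
c=np.array([T(42,48,.02),T(657,46,.02),T(663,493,.02),T(34,494,.02)]);print(c.round(4))
print("sizes",np.linalg.norm(c-np.roll(c,-1,0),axis=1).round(4)); ctr=c.mean(0)
ydir=(c[0]-c[1]+c[3]-c[2]);yaw=np.arctan2(-ydir[0],ydir[1]);print("ctr",ctr.round(4),"yaw",np.degrees(yaw))
print("scene corners",[S(*p,.02).round(4) for p in((718,167),(25,243),(408,35))])
loc=lambda P: (np.array([[np.cos(yaw),np.sin(yaw)],[-np.sin(yaw),np.cos(yaw)]])@(P[:2]-ctr[:2])).round(4)
wor=lambda x,y: np.array([[np.cos(yaw),-np.sin(yaw)],[np.sin(yaw),np.cos(yaw)]])@[x,y]+ctr[:2]
for n,P in dict(egg=T(104,117,.067),jar=T(350,118,.065),can=T(588,95,.123),canS=S(328,252,.123),jarS=S(485,212,.065),eggS=S(622,118,.067)).items(): print(n,P.round(4),"tray",loc(P))
print("gapL",wor(.1,.085),"gapR",wor(.1,-.085))
b=[T(*p,.049) for p in((165,203),(228,183),(260,325),(205,345))]
print("bottle w",np.linalg.norm(b[0]-b[1]),np.linalg.norm(b[2]-b[3]),"len",np.linalg.norm(b[0]-b[3]),np.linalg.norm(b[1]-b[2]))
d=(b[2]+b[3]-b[0]-b[1]);print("ang",np.degrees(np.arctan2(d[1],d[0])));d/=np.linalg.norm(d);print("base",((b[0]+b[1])/2).round(4),"mid",((b[0]+b[1])/2+.075*d).round(4), "tray",loc((b[0]+b[1])/2+.075*d))
bs=[S(*p,.049) for p in((530,135),(512,165),(390,128),(415,100))];print("sceneB",[x.round(4) for x in bs])
print("bottle top",[x.round(4) for x in b])
im=cv2.imread("pics/top0.png");g=im.max(2);m=np.zeros_like(g);sub=((g<50)*255).astype(np.uint8)
m[158:214,255:290]=sub[158:214,255:290]
n,l,st,ce=cv2.connectedComponentsWithStats(m);k=1+np.argmax(st[1:,4]);print(st[k])
v,u=np.nonzero(l==k);P=np.array([onz("top",(a,bb),.028) for a,bb in zip(u,v)])[:,:2]
# axis: fit row centres in barrel
ce=P.mean(0);w=np.linalg.eigh(np.cov((P-ce).T))[1][:,1];w*=-np.sign(w[0]);
for _ in range(3):
    s=(P-ce)@w;q=(P-ce)@[-w[1],w[0]];bins=np.round(s/.006).astype(int)
    B=[(s[bins==i].mean(),(q[bins==i].max()+q[bins==i].min())/2,np.ptp(q[bins==i])) for i in sorted(set(bins))]
    B=np.array(B);f=np.polyfit(B[2:-2,0],B[2:-2,1],1);a=np.arctan(f[0]);ce=ce+f[1]*np.array([-w[1],w[0]])
    w=np.array([w[0]*np.cos(a)-w[1]*np.sin(a),w[0]*np.sin(a)+w[1]*np.cos(a)])
print("torch dir",np.degrees(np.arctan2(w[1],w[0])),"smin,max",s.min(),s.max(),"head",(ce+s.min()*w).round(4),"tail",(ce+s.max()*w).round(4),"mid",(ce+w*(s.min()+s.max())/2).round(4))
print((B*1000).round(0).tolist())
E
python3 m.py
```

```text
[[ 0.7394  0.2428  0.02  ]
 [ 0.7302 -0.1994  0.02  ]
 [ 0.4088 -0.1917  0.02  ]
 [ 0.4176  0.2481  0.02  ]]
sizes [0.4423 0.3215 0.4399 0.3219]
ctr [0.574 0.025 0.02 ] yaw -1.1635774123910987
scene corners [array([0.7398, 0.2417, 0.02  ]), array([ 0.4116, -0.1886,  0.02  ]), array([0.4237, 0.2446, 0.02  ])]
egg [0.6756 0.1923 0.067 ] tray [0.0981 0.1694]
jar [0.6713 0.0208 0.065 ] tray [ 0.0974 -0.0021]
can [ 0.669 -0.141  0.123] tray [ 0.0984 -0.164 ]
canS [ 0.6739 -0.1435  0.123 ] tray [ 0.1033 -0.1664]
jarS [0.6753 0.0202 0.065 ] tray [ 0.1014 -0.0027]
eggS [0.6814 0.1866 0.067 ] tray [0.1041 0.1638]
gapL [0.67570079 0.10791032] gapR [ 0.67224862 -0.06205463]
bottle w 0.04627036578462094 0.04058633676113455 len 0.10482308362507888 0.10352883280625286
ang -166.57884228442694
base [0.6239 0.1298 0.049 ] mid [0.5509 0.1124 0.049 ] tray [-0.0248  0.0869]
sceneB [array([0.628 , 0.1434, 0.049 ]), array([0.642 , 0.1003, 0.049 ]), array([0.5404, 0.0783, 0.049 ]), array([0.5286, 0.124 , 0.049 ])]
bottle top [array([0.6172, 0.1519, 0.049 ]), array([0.6305, 0.1076, 0.049 ]), array([0.5292, 0.0864, 0.049 ]), array([0.516 , 0.1248, 0.049 ])]
[262 162  23  47 460]
torch dir -167.78805028963328 smin,max -0.08059056029698113 0.08353939053111512 head [ 0.6449 -0.0417] tail [ 0.4845 -0.0764] mid [ 0.5647 -0.0591]
[[-78.0, 0.0, 44.0], [-72.0, 0.0, 47.0], [-66.0, -0.0, 47.0], [-60.0, 0.0, 45.0], [-54.0, 1.0, 47.0], [-48.0, -1.0, 40.0], [-42.0, -0.0, 37.0], [-36.0, -0.0, 33.0], [-30.0, 0.0, 29.0], [-24.0, 1.0, 33.0], [-18.0, 1.0, 30.0], [-12.0, 1.0, 33.0], [-6.0, -0.0, 32.0], [-0.0, -0.0, 30.0], [6.0, 1.0, 33.0], [12.0, -1.0, 32.0], [18.0, -1.0, 30.0], [24.0, -1.0, 32.0], [30.0, -0.0, 30.0], [36.0, -0.0, 33.0], [42.0, 1.0, 30.0], [48.0, 1.0, 33.0], [54.0, -0.0, 32.0], [60.0, -0.0, 37.0], [66.0, -1.0, 36.0], [72.0, 1.0, 37.0], [78.0, 0.0, 39.0], [82.0, -2.0, 29.0]]
```

```bash
cat > go.py <<'E'
from h import *
from scipy.spatial.transform import Rotation as Ro
import sys
def go(p,jaw=None,show=True):
    s=get_state();R=Ro.from_euler('xyz',s['eef_rot'],degrees=True).as_matrix()
    print("t",round(s['time_s'],2),"tcp",s['tcp_pos'].round(4),"w",round(s['gripper_width'],4),"F",s['contact_force'].round(2),"j",s['joints'].round(0))
    ja=np.degrees(np.arctan2(R[1,1],R[0,1]));print("R",R.round(2).tolist(),"jaw deg",ja.round(2))
    if p is not None: print("shift units (tool)",(R.T@(np.array(p)-s['tcp_pos'])/.02).round(2))
    if jaw is not None:
        d=(jaw-ja+90)%180-90; print("turn units about tool x (neg world yaw)",round(-d/6,2),"deg world",d.round(1))
E
python3 - <<'E'
from go import *
h=np.array([.6449,-.0417]);a=np.radians(-167.8);g=h+.146*np.array([np.cos(a),np.sin(a)]);print(g)
go([g[0],g[1],.15],-167.8+90)
E
```

```text
[ 0.50219728 -0.07255342]
t 0.1 tcp [ 0.1765 -0.6511  0.2447] w 0.0877 F [ 0.82 -0.33 -0.63] j [-58.  21.   1.  -0. -70. -17.]
R [[-0.0, -0.26, 0.97], [0.0, 0.97, 0.26], [-1.0, 0.0, -0.0]] jaw deg 105.16
shift units (tool) [ 4.77 23.65 23.28]
turn units about tool x (neg world yaw) 0.49 deg world -3.0
```

Emit:
step_arm(steps=[[[0,0.9,0.9],0],[[0,0.9,0.9],0],[[0,0.9,0.9],0],[[0,0.9,0.9],0],[[0,0.9,0.9],0],[[0,0.9,0.9],0],[[0,0.9,0.9],0],[[0,0.9,0.9],0],[[0,0.9,0.9],0],[[0,0.9,0.9],0],[[0,0.9,0.9],0],[[0,0.9,0.9],0],[[0,0.9,0.9],0],[[0,0.9,0.9],0],[[0,0.9,0.9],0],[[0,0.9,0.9],0],[[0,0.9,0.9],0],[[0,0.9,0.9],0],[[0,0.9,0.9],0],[[0,0.9,0.9],0]], fingers=0)

```text
time_s: 1.77
tcp_pos: [0.4301, -0.2085, 0.2454]
eef_rot: [114.5, 90.0, 129.6]
contact_force: [1.4, -1.0, -1.0]
gripper_width: 0.0879
```

```bash
python3 -c "
from go import *
go([.502,-.0725,.15],-167.8+90)"
```

```text
t 1.77 tcp [ 0.4301 -0.2085  0.2454] w 0.0879 F [ 1.43 -1.03 -0.97] j [ -2.   2. -23.  -0. -65. -73.]
R [[-0.0, -0.26, 0.97], [0.0, 0.97, 0.26], [-1.0, 0.0, -0.0]] jaw deg 105.17
shift units (tool) [4.77 5.62 5.25]
turn units about tool x (neg world yaw) 0.5 deg world -3.0
```

Emit:
step_arm(steps=[[[0.3,0.7,0.65],0.25],[[0.3,0.7,0.65],0.25],[[0.6,0.7,0.65],0],[[0.6,0.7,0.65],0],[[0.6,0.7,0.65],0],[[0.6,0.7,0.65],0],[[0.6,0.7,0.65],0],[[0.6,0.7,0.65],0],[[0.5,0,0],0],[[0,0,0],0],[[0,0,0],0]])

```text
time_s: 2.68
tcp_pos: [0.5059, -0.0779, 0.151]
eef_rot: [179.8, 89.9, -168.0]
contact_force: [0.9, -0.7, 0.7]
gripper_width: 0.0876
```

```bash
python3 -c "
from go import *
go([.502,-.0725,.028],-167.8+90)
for n in ('top','scene'):
    im=capture(n);c=im[130:240,180:322] if n=='top' else im[120:280,170:380]
    cv2.imwrite('pics/'+n+'1.png',cv2.resize(c,None,fx=5 if n=='top' else 3.5,fy=5 if n=='top' else 3.5,interpolation=2))
"
```

```text
t 2.68 tcp [ 0.5059 -0.0779  0.151 ] w 0.0876 F [ 0.94 -0.66  0.71] j [ 13.  10. -27.  -0. -53. -91.]
R [[-0.0, -0.21, 0.98], [-0.0, 0.98, 0.21], [-1.0, 0.0, -0.0]] jaw deg 102.19
shift units (tool) [ 6.15  0.3  -0.12]
turn units about tool x (neg world yaw) -0.0 deg world 0.0
```

View pics/top1.png

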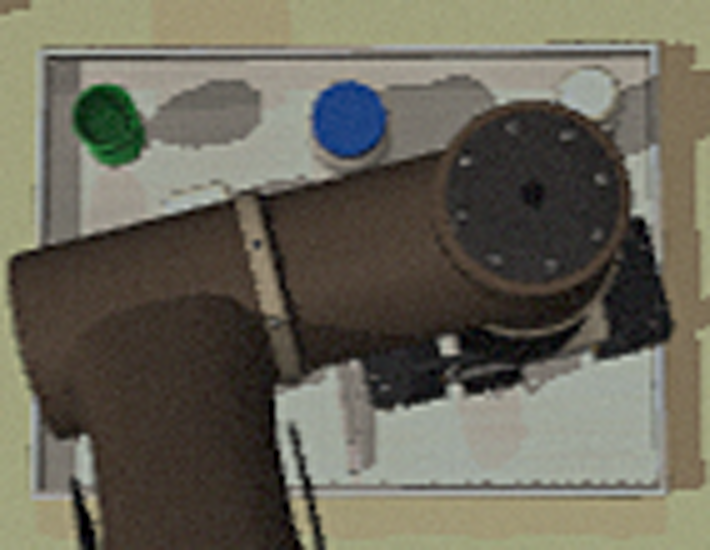

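View pics/scene1.png

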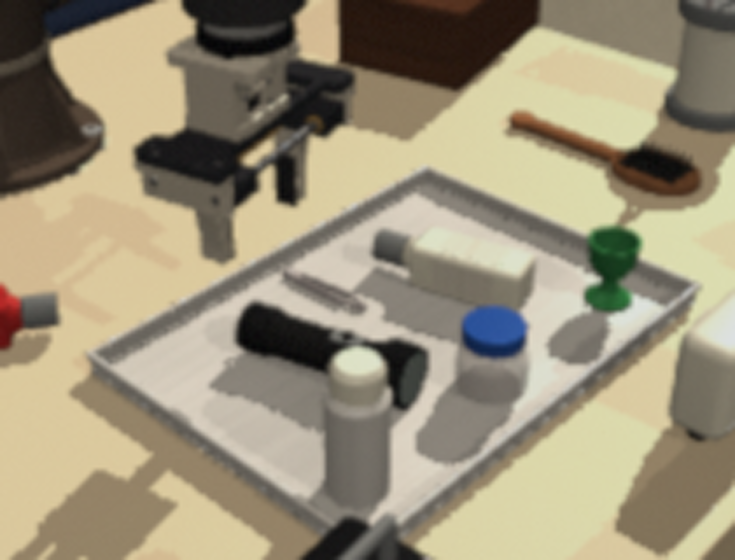

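```bash
python3 -c "
from go import *
for P in ([.6449,-.0417,.0295],[.4885,-.0755,.025],[.4885,-.0755,.047],[.5059,-.0779,.132],[.5059,-.0779,.151],[.6239,.1298,.049],[.5509,.1124,.049],[.478,.095,.0415]):
    q=proj('scene',P)[0];print(P,((q-[170,120]+.5)*3.5-.5).round(0))"
```

```text
[0.6449, -0.0417, 0.0295] [415. 380.]
[0.4885, -0.0755, 0.025] [250. 325.]
[0.4885, -0.0755, 0.047] [249. 305.]
[0.5059, -0.0779, 0.132] [257. 229.]
[0.5059, -0.0779, 0.151] [256. 208.]
[0.6239, 0.1298, 0.049] [521. 263.]
[0.5509, 0.1124, 0.049] [444. 241.]
[0.478, 0.095, 0.0415] [372. 227.]
```

Emit:
step_arm(steps=[[[0.7,0.15,-0.1],0],[[0.7,0.15,-0.1],0],[[0.7,0,0],0],[[0.7,0,0],0],[[0.7,0,0],0],[[0.7,0,0],0],[[0.6,0,0],0],[[0.5,0,0],0],[[0.4,0,0],0],[[0.3,0,0],0],[[0.15,0,0],0],[[0,0,0],0],[[0,0,0],0]])

```text
time_s: 3.87
tcp_pos: [0.5017, -0.0726, 0.0288]
eef_rot: [-15.8, 90.0, -3.7]
contact_force: [-0.0, 0.6, 0.5]
gripper_width: 0.0879
```

Emit:
step_arm(steps=[[[0,0,0],0],[[0,0,0],0],[[0,0,0],0],[[0,0,0],0],[[0,0,0],0],[[0,0,0],0],[[0,0,0],0],[[0,0,0],0],[[0,0,0],0],[[0,0,0],0]], fingers=1, grip_force=8)

```text
time_s: 4.7
tcp_pos: [0.5014, -0.0727, 0.0286]
eef_rot: [-148.8, 90.0, -136.7]
contact_force: [0.3, 0.3, 0.5]
gripper_width: 0.0438
```

```bash
python3 -c "
from go import *
go([.502,-.0725,.028],-167.8+90)"
```

```text
t 4.7 tcp [ 0.5014 -0.0727  0.0286] w 0.0438 F [0.34 0.28 0.51] j [ 14.  20. -35.   0. -35. -92.]
R [[-0.0, -0.21, 0.98], [-0.0, 0.98, 0.21], [-1.0, -0.0, -0.0]] jaw deg 102.18
shift units (tool) [0.03 0.   0.03]
turn units about tool x (neg world yaw) -0.0 deg world 0.0
```

Emit:
step_arm(steps=[[[-0.3,0,0],0],[[-0.5,0,0],0],[[-0.5,0,0],0],[[-0.5,0,0],0],[[-0.5,0,0],0],[[-0.5,0,0],0],[[-0.5,0,0],0],[[-0.5,0,0],0],[[-0.5,0,0],0],[[-0.5,0,0],0],[[0,0,0],0]], grip_force=6)

```text
time_s: 5.62
tcp_pos: [0.502, -0.0727, 0.1269]
eef_rot: [-14.8, 89.9, -2.6]
contact_force: [-5.7, -0.2, 9.0]
gripper_width: 0.044
```

```bash
cat > pic.py <<'E'
from go import *
import sys
go(None)
for n in sys.argv[2:]:
    im=capture(n);cv2.imwrite('pics/raw_'+n+sys.argv[1]+'.png',im)
    c=im[130:240,180:322] if n=='top' else im[120:280,170:380]
    f=5 if n=='top' else 3.5
    cv2.imwrite('pics/'+n+sys.argv[1]+'.png',cv2.resize(c,None,fx=f,fy=f,interpolation=2))
E
python3 pic.py 2 scene
```

```text
t 5.62 tcp [ 0.502  -0.0727  0.1269] w 0.044 F [-5.72 -0.22  9.05] j [ 14.  11. -30.   0. -49. -92.]
R [[0.0, -0.21, 0.98], [-0.0, 0.98, 0.21], [-1.0, -0.0, 0.0]] jaw deg 102.2
```

View pics/scene2.png

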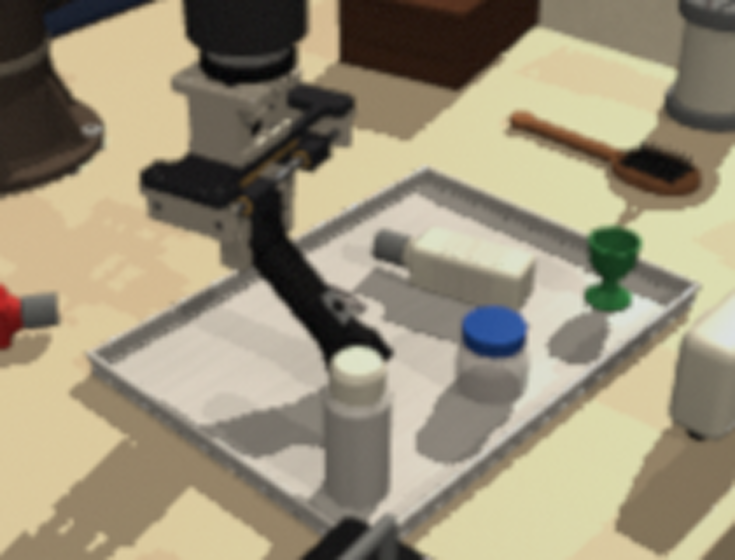

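Emit:
step_arm(steps=[[[0,0,0],0],[[0,0,0],0],[[0,0,0],0]])

```text
time_s: 5.92
tcp_pos: [0.5, -0.0732, 0.1248]
eef_rot: [-174.1, 89.8, -161.9]
contact_force: [-7.0, -0.7, 8.8]
gripper_width: 0.044
```

```bash
python3 -c "
from go import *
im=cv2.imread('pics/raw_scene2.png');c=im[150:230,195:290]
cv2.imwrite('pics/s2z.png',cv2.resize(c,None,fx=8,fy=7,interpolation=2))
for P in ([.502,-.0727,.127],[.502,-.0727,.108],[.502,-.0727,.174]):
    q=proj('scene',P)[0];print(P,((q-[195,150]+.5)*[8,7]-.5).round(0),((q-[170,120]+.5)*3.5-.5).round(0))"
```

```text
[0.502, -0.0727, 0.127] [391. 250.] [258. 230.]
[0.502, -0.0727, 0.108] [393. 289.] [259. 249.]
[0.502, -0.0727, 0.174] [385. 149.] [256. 179.]
```

View pics/s2z.png

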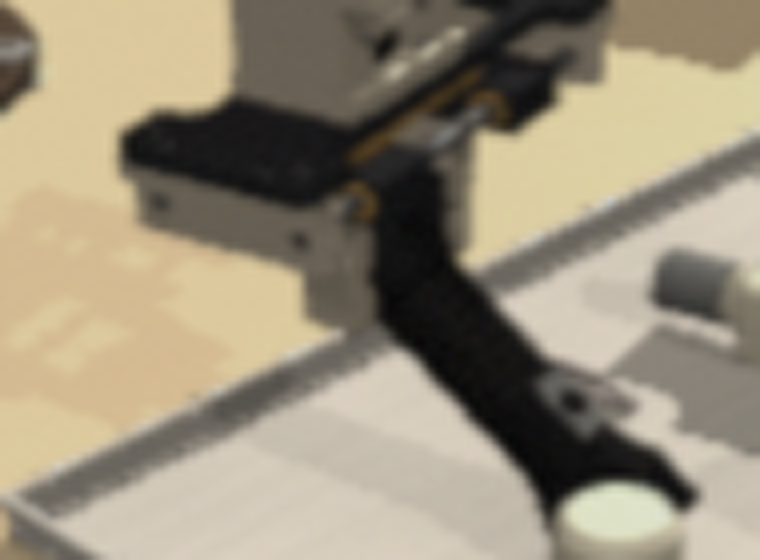

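Emit:
step_arm(steps=[[[-0.3,0,0],0],[[-0.3,0,0],0],[[0,0,0],0],[[0,0,0],0]])

```text
time_s: 6.25
tcp_pos: [0.5015, -0.0727, 0.1373]
eef_rot: [-37.3, 90.0, -25.1]
contact_force: [-2.9, -1.1, 6.2]
gripper_width: 0.0441
```

```bash
python3 -c "
from go import *
s=get_state();print(s['moment'],s['contact_force'],s['joint_torque'].round(1))"; python3 pic.py 3 scene
```

```text
[-0.25226896  1.42364014  0.01628874] [-2.88377229 -1.07669974  6.20862297] [  0.6 -36.8  24.7   5.4   1.4  -0. ]
t 6.25 tcp [ 0.5015 -0.0727  0.1373] w 0.0441 F [-2.88 -1.08  6.21] j [ 14.  11. -29.   0. -51. -92.]
R [[0.0, -0.21, 0.98], [-0.0, 0.98, 0.21], [-1.0, -0.0, 0.0]] jaw deg 102.18
```

View pics/scene3.png

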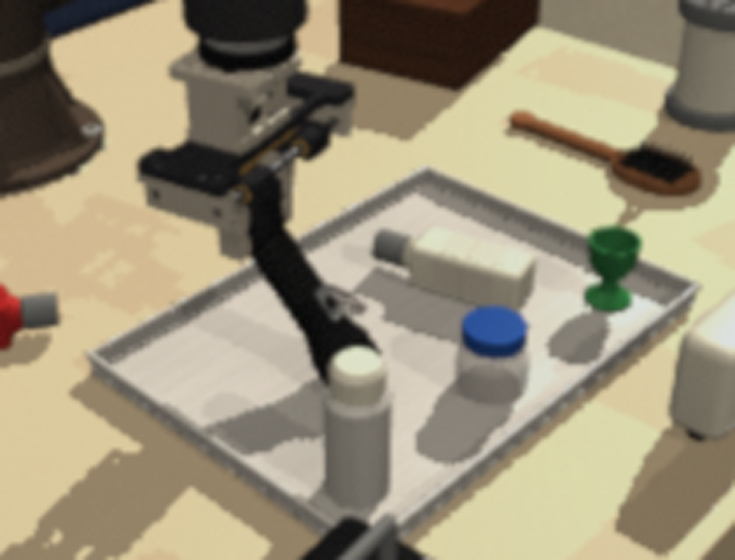

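Emit:
step_arm(steps=[[[-0.3,0,0],0],[[-0.3,0,0],0],[[-0.3,0,0],0],[[-0.3,0,0],0],[[-0.3,0,0],0],[[-0.3,0,0],0],[[0,0,0],0],[[0,0,0],0],[[0,0,0],0],[[0,0,0],0]])

```text
time_s: 7.13
tcp_pos: [0.5012, -0.0726, 0.1722]
eef_rot: [168.7, 90.0, -179.1]
contact_force: [-0.4, -0.8, -2.7]
gripper_width: 0.0439
```

```bash
python3 -c "
from go import *
s=get_state();print(s['moment'],s['contact_force'],s['joint_torque'].round(1))"; python3 pic.py 4 scene
```

```text
[ 0.04115267  0.01558221 -0.02945032] [-0.4240804  -0.77405497 -2.71125715] [  0.  -39.   26.8   6.5  -0.1   0. ]
t 7.13 tcp [ 0.5012 -0.0726  0.1722] w 0.0439 F [-0.42 -0.77 -2.71] j [ 14.   8. -26.  -0. -56. -92.]
R [[-0.0, -0.21, 0.98], [-0.0, 0.98, 0.21], [-1.0, 0.0, -0.0]] jaw deg 102.17
```

View pics/scene4.png

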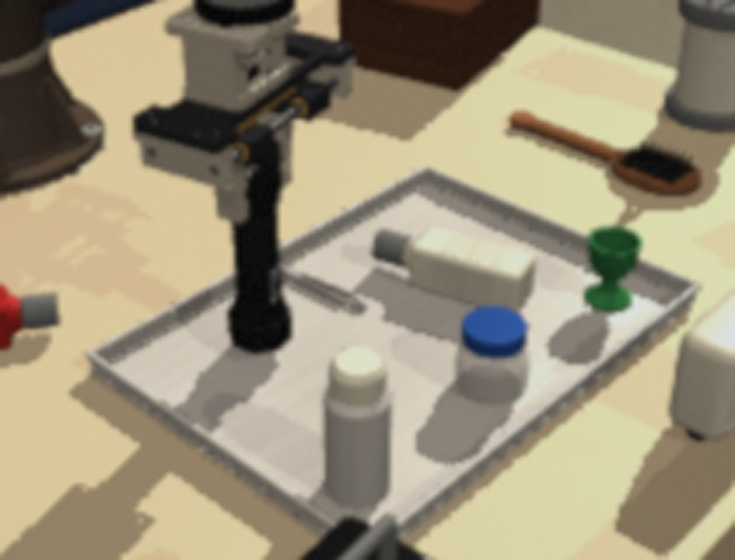

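Emit:
step_arm(steps=[[[0,0,0],0.25],[[0,0,0],0.5],[[0,0,0],0.5],[[0,0,0],0.5],[[0,0,0],0.48],[[0,0,0],0],[[0,0,0],0]])

```text
time_s: 7.77
tcp_pos: [0.5013, -0.0726, 0.1723]
eef_rot: [-170.2, 90.0, -171.4]
contact_force: [0.1, -0.2, -2.6]
gripper_width: 0.0441
```

```bash
python3 -c "
from go import *
go([.674,-.0625,.172],88.84)"
```

```text
t 7.77 tcp [ 0.5013 -0.0726  0.1723] w 0.0441 F [ 0.15 -0.23 -2.57] j [  14.    8.  -26.   -0.  -56. -105.]
R [[-0.0, 0.02, 1.0], [-0.0, 1.0, -0.02], [-1.0, -0.0, -0.0]] jaw deg 88.88
shift units (tool) [0.01 0.67 8.62]
turn units about tool x (neg world yaw) 0.01 deg world -0.0
```

Emit:
step_arm(steps=[[[0,0.07,0.2],0],[[0,0.1,0.4],0],[[0,0.1,0.6],0],[[0,0.1,0.7],0],[[0,0.1,0.7],0],[[0,0.1,0.7],0],[[0,0.1,0.7],0],[[0,0,0.7],0],[[0,0,0.7],0],[[0,0,0.7],0],[[0,0,0.7],0],[[0,0,0.6],0],[[0,0,0.5],0],[[0,0,0.4],0],[[0,0,0.22],0],[[0,0,0.1],0],[[0,0,0],0],[[0,0,0],0],[[0,0,0],0],[[0,0,0],0]])

```text
time_s: 9.43
tcp_pos: [0.6737, -0.0628, 0.1729]
eef_rot: [26.4, 90.0, 25.2]
contact_force: [-0.5, -0.4, -3.3]
gripper_width: 0.0441
```

```bash
python3 -c "
from go import *
go([.674,-.0625,.172],88.84)"; python3 pic.py 5 scene top
```

```text
t 9.43 tcp [ 0.6737 -0.0628  0.1729] w 0.0441 F [-0.53 -0.43 -3.26] j [  11.   24.   -5.   -0.  -62. -102.]
R [[0.0, 0.02, 1.0], [0.0, 1.0, -0.02], [-1.0, 0.0, 0.0]] jaw deg 88.8
shift units (tool) [0.04 0.02 0.01]
turn units about tool x (neg world yaw) -0.01 deg world 0.0
t 9.43 tcp [ 0.6737 -0.0628  0.1729] w 0.0441 F [-0.53 -0.43 -3.26] j [  11.   24.   -5.   -0.  -62. -102.]
R [[0.0, 0.02, 1.0], [0.0, 1.0, -0.02], [-1.0, 0.0, 0.0]] jaw deg 88.8
```

View pics/scene5.png

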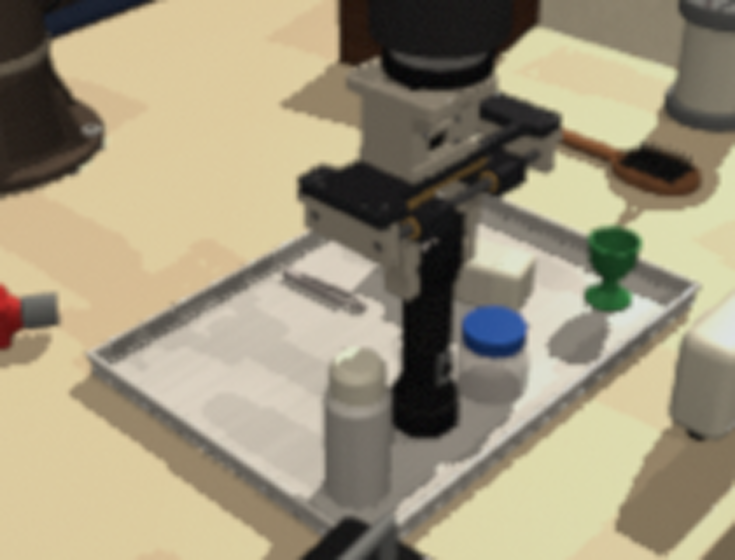

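View pics/top5.png

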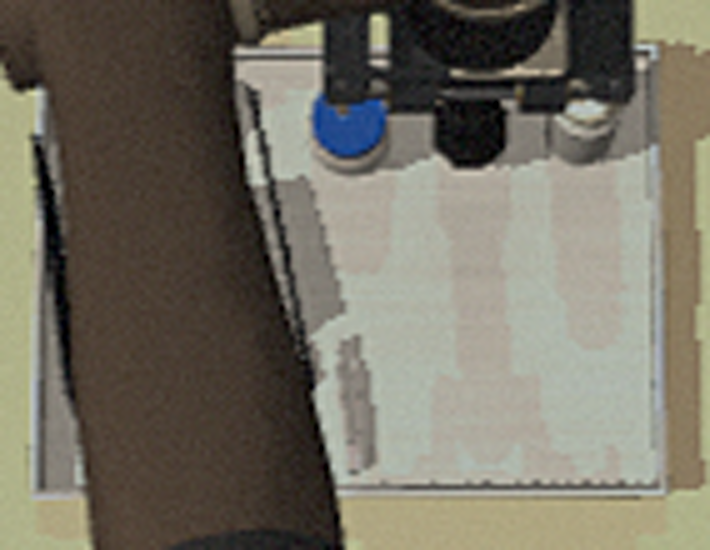

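Emit:
step_arm(steps=[[[0.1,0,0],0],[[0.15,0,0],0],[[0.15,0,0],0],[[0.15,0,0],0],[[0.1,0,0],0],[[0.1,0,0],0],[[0,0,0],0]])

```text
time_s: 10.12
tcp_pos: [0.6738, -0.0629, 0.1569]
eef_rot: [-175.9, 89.9, -177.1]
contact_force: [-0.1, -0.1, -2.5]
gripper_width: 0.0438
```

Emit:
step_arm(steps=[[[0.06,0,0],0],[[0.06,0,0],0],[[0.06,0,0],0],[[0,0,0],0],[[0,0,0],0]])

```text
time_s: 10.53
tcp_pos: [0.6747, -0.0629, 0.1552]
eef_rot: [-5.0, 89.9, -6.2]
contact_force: [-0.9, 0.4, 4.8]
gripper_width: 0.044
```

Emit:
step_arm(steps=[[[0.06,0,0],0],[[0.06,0,0],0],[[0,0,0],0],[[0,0,0],0]])

```text
time_s: 10.87
tcp_pos: [0.6752, -0.0629, 0.1535]
eef_rot: [-3.4, 89.8, -4.6]
contact_force: [-2.1, 1.0, 8.5]
gripper_width: 0.0442
```

Emit:
step_arm(steps=[[[-0.04,0,0],0],[[0,0,0],0],[[0,0,0],0]])

```text
time_s: 11.12
tcp_pos: [0.6747, -0.0629, 0.1534]
eef_rot: [-2.9, 89.9, -4.1]
contact_force: [-1.4, 0.8, 6.1]
gripper_width: 0.0438
```

```bash
python3 pic.py 6 scene
```

```text
t 11.12 tcp [ 0.6747 -0.0629  0.1534] w 0.0438 F [-1.4   0.76  6.14] j [  11.   24.   -6.    0.  -60. -102.]
R [[0.0, 0.02, 1.0], [-0.0, 1.0, -0.02], [-1.0, -0.0, 0.0]] jaw deg 88.81
```

View pics/scene6.png

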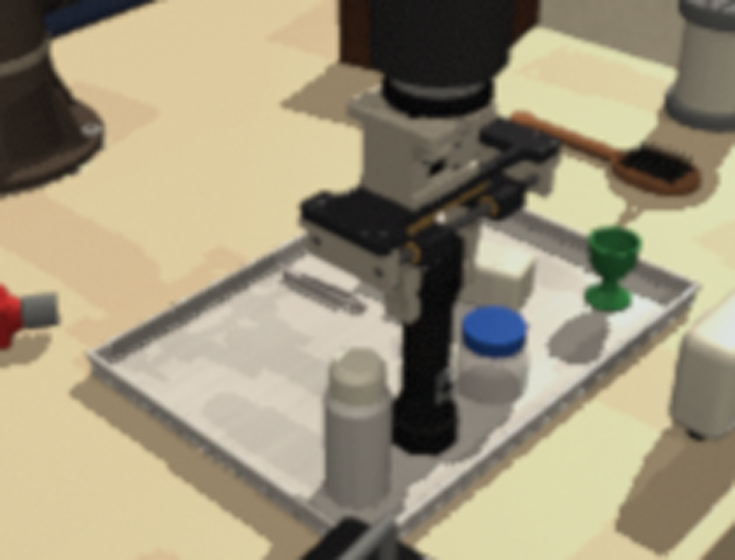

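```bash
python3 -c "
from go import *
for P in ([.674,-.0629,.163],[.674,-.0629,.1],[.674,-.0629,.06],[.674,-.0629,.014],[.674,-.0629,.003]):
    q=proj('scene',P)[0];print(P,((q-[170,120]+.5)*3.5-.5).round(0))
im=cv2.imread('pics/raw_scene6.png').max(2)
for v in range(195,250,3):
    u=np.nonzero(im[v,275:312]<50)[0]+275; print(v,(v-120)*3.5,(u.min()-170)*3.5,(u.max()-170)*3.5,((u.min()+u.max())/2-170+.5)*3.5-.5)"
```

```text
[0.674, -0.0629, 0.163] [431. 266.]
[0.674, -0.0629, 0.1] [429. 336.]
[0.674, -0.0629, 0.06] [427. 378.]
[0.674, -0.0629, 0.014] [425. 423.]
[0.674, -0.0629, 0.003] [425. 434.]
195 262.5 416.5 458.5 438.75
198 273.0 423.5 458.5 442.25
201 283.5 420.0 458.5 440.5
204 294.0 420.0 451.5 437.0
207 304.5 420.0 448.0 435.25
210 315.0 420.0 448.0 435.25
213 325.5 406.0 448.0 428.25
216 336.0 406.0 448.0 428.25
219 346.5 402.5 444.5 424.75
222 357.0 406.0 444.5 426.5
225 367.5 402.5 441.0 423.0
228 378.0 402.5 437.5 421.25
231 388.5 402.5 444.5 424.75
234 399.0 395.5 448.0 423.0
237 409.5 392.0 451.5 423.0
240 420.0 392.0 451.5 423.0
243 430.5 392.0 451.5 423.0
246 441.0 392.0 448.0 421.25
249 451.5 409.5 434.0 423.0
```

Emit:
step_arm(steps=[[[0,0,-0.12],0],[[0,0,-0.12],0],[[0,0,-0.12],0],[[0,0,0],0],[[0,0,0],0]])

```text
time_s: 11.58
tcp_pos: [0.6685, -0.0627, 0.1539]
eef_rot: [-0.2, 89.8, -1.4]
contact_force: [1.4, 0.9, 6.2]
gripper_width: 0.0438
```

```bash
cat > tilt.py <<'E'
from go import *
import sys
im=cv2.imread(sys.argv[1]).max(2)
for v in range(204,247,3):
    u=np.nonzero(im[v,275:312]<50)[0]+275; print(v,u.min(),u.max(),end='; ')
E
python3 pic.py 7 scene; python3 tilt.py pics/raw_scene7.png; python3 -c "
from go import *
s=get_state();print(s['moment'])"
```

```text
t 11.58 tcp [ 0.6685 -0.0627  0.1539] w 0.0438 F [1.36 0.92 6.18] j [  11.   24.   -7.    0.  -59. -102.]
R [[0.0, 0.02, 1.0], [-0.0, 1.0, -0.02], [-1.0, -0.0, 0.0]] jaw deg 88.82
204 288 297; 207 288 297; 210 287 296; 213 284 296; 216 284 296; 219 285 296; 222 285 296; 225 285 294; 228 285 296; 231 285 296; 234 283 298; 237 282 299; 240 282 299; 243 282 299; 246 282 298; [ 0.01850688 -0.57725894 -0.03634232]
```

View pics/scene7.png

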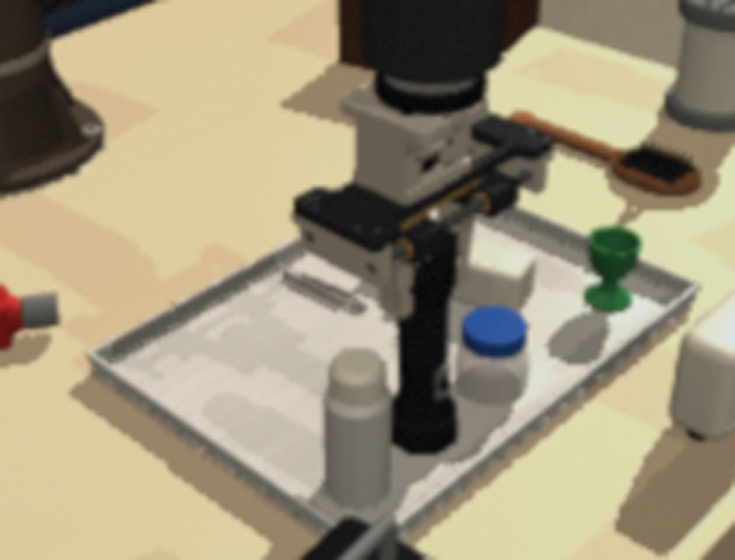

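Emit:
step_arm(steps=[[[-0.1,0,0],0],[[0,0,0],0],[[0,0,0],0]])

```text
time_s: 11.88
tcp_pos: [0.6666, -0.0627, 0.1538]
eef_rot: [174.1, 90.0, 172.9]
contact_force: [0.5, -0.2, -0.7]
gripper_width: 0.0439
```

Emit:
step_arm(steps=[[[0,0,0],0],[[0,0,0],0],[[0,0,0],0],[[0,0,0],0]], fingers=0.35)

```text
time_s: 12.22
tcp_pos: [0.6669, -0.0627, 0.1543]
eef_rot: [-152.6, 90.0, -153.8]
contact_force: [-0.2, -0.5, -0.4]
gripper_width: 0.0566
```

```bash
python3 pic.py 8 scene; python3 tilt.py pics/raw_scene8.png
```

```text
t 12.22 tcp [ 0.6669 -0.0627  0.1543] w 0.0566 F [-0.23 -0.52 -0.4 ] j [  11.   24.   -7.    0.  -59. -102.]
R [[-0.0, 0.02, 1.0], [-0.0, 1.0, -0.02], [-1.0, -0.0, -0.0]] jaw deg 88.79
204 286 298; 207 286 297; 210 286 297; 213 285 297; 216 285 297; 219 285 296; 222 285 296; 225 284 294; 228 284 293; 231 284 296; 234 282 297; 237 282 298; 240 282 298; 243 282 298; 246 282 296;
```

View pics/scene8.png

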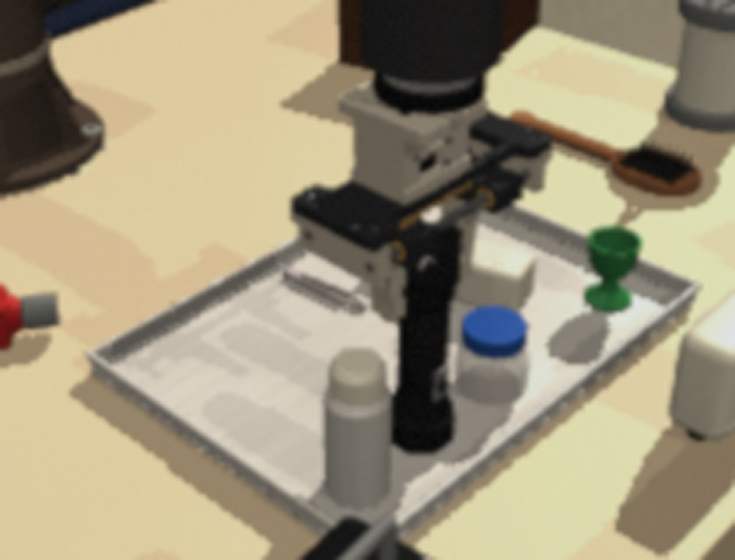

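Emit:
step_arm(steps=[[[-0.4,0,0],0],[[-0.7,0,0],0],[[-0.9,0,0],0],[[-0.9,0,0],0],[[-0.9,0,0],0],[[-0.5,0,0],0],[[0,0,0],0],[[0,0,0],0]])

```text
time_s: 12.93
tcp_pos: [0.6669, -0.0626, 0.2408]
eef_rot: [28.3, 89.9, 27.1]
contact_force: [0.1, -0.2, 0.2]
gripper_width: 0.057
```

```bash
python3 -c "
from go import *
go([.497,.097,.16],103.4)"; python3 pic.py 9 top scene
```

```text
t 12.93 tcp [ 0.6669 -0.0626  0.2408] w 0.057 F [ 0.14 -0.2   0.16] j [  11.   20.   -0.   -0.  -69. -102.]
R [[0.0, 0.02, 1.0], [0.0, 1.0, -0.02], [-1.0, 0.0, 0.0]] jaw deg 88.79
shift units (tool) [ 4.03  7.79 -8.67]
turn units about tool x (neg world yaw) -2.44 deg world 14.6
t 12.93 tcp [ 0.6669 -0.0626  0.2408] w 0.057 F [ 0.14 -0.2   0.16] j [  11.   20.   -0.   -0.  -69. -102.]
R [[0.0, 0.02, 1.0], [0.0, 1.0, -0.02], [-1.0, 0.0, 0.0]] jaw deg 88.79
```

View pics/scene9.png

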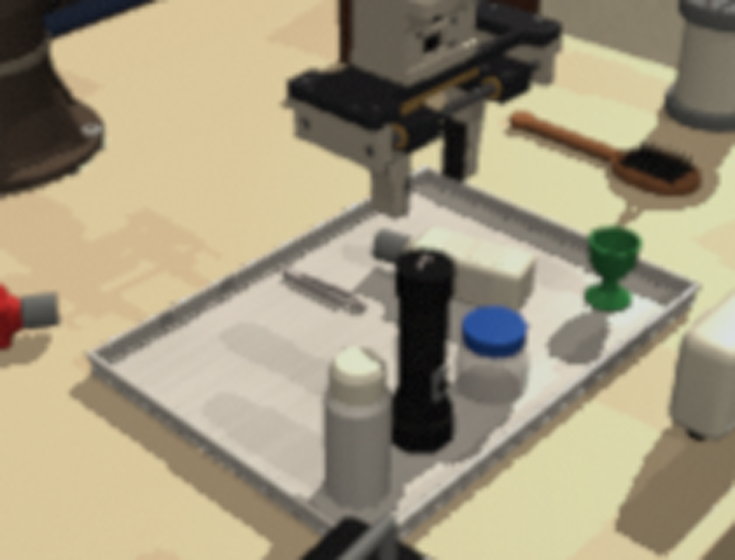

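View pics/top9.png

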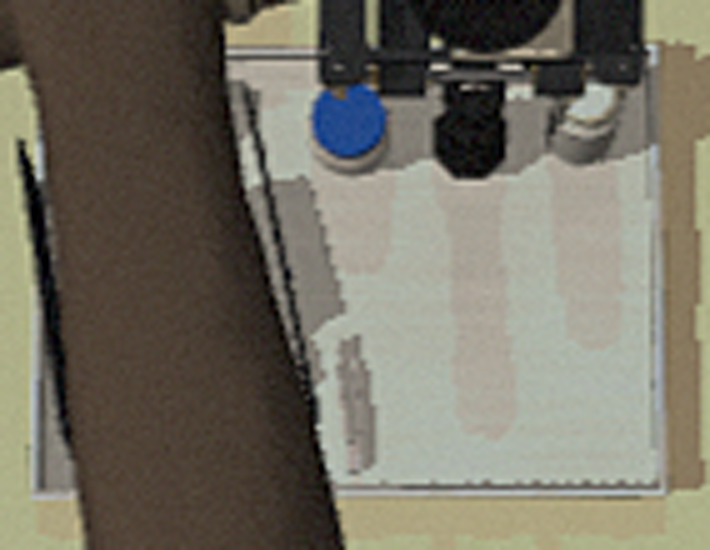

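Emit:
step_arm(steps=[[[0,0.4,-0.4],0],[[0,0.7,-0.8],0],[[0,0.7,-0.8],0],[[0,0.7,-0.8],0],[[0,0.8,-0.8],0],[[0,0.8,-0.8],0],[[0,0.8,-0.8],0],[[0.4,0.7,-0.8],0],[[0.7,0.7,-0.8],0],[[0.7,0.7,-0.8],0],[[0.7,0.5,-0.8],0],[[0.7,0.3,-0.3],0],[[0.6,0,0],-0.5],[[0.2,0,0],-0.6],[[0,0,0],-0.6],[[0,0,0],-0.5],[[0,0,0],-0.24],[[0,0,0],0],[[0,0,0],0]])

```text
time_s: 14.62
tcp_pos: [0.4955, 0.0969, 0.1598]
eef_rot: [-166.9, 89.9, -153.5]
contact_force: [0.2, 0.2, 0.4]
gripper_width: 0.057
```

```bash
python3 -c "
from go import *
go([.497,.097,.03],103.4)"; python3 pic.py 10 top scene
```

```text
t 14.62 tcp [0.4955 0.0969 0.1598] w 0.057 F [0.18 0.19 0.38] j [  33.    9.  -27.   -0.  -54. -110.]
R [[-0.0, -0.23, 0.97], [-0.0, 0.97, 0.23], [-1.0, -0.0, -0.0]] jaw deg 103.38
shift units (tool) [ 6.49 -0.01  0.08]
turn units about tool x (neg world yaw) -0.0 deg world 0.0
t 14.62 tcp [0.4955 0.0969 0.1598] w 0.057 F [0.18 0.19 0.38] j [  33.    9.  -27.   -0.  -54. -110.]
R [[-0.0, -0.23, 0.97], [-0.0, 0.97, 0.23], [-1.0, -0.0, -0.0]] jaw deg 103.38
```

View pics/scene10.png

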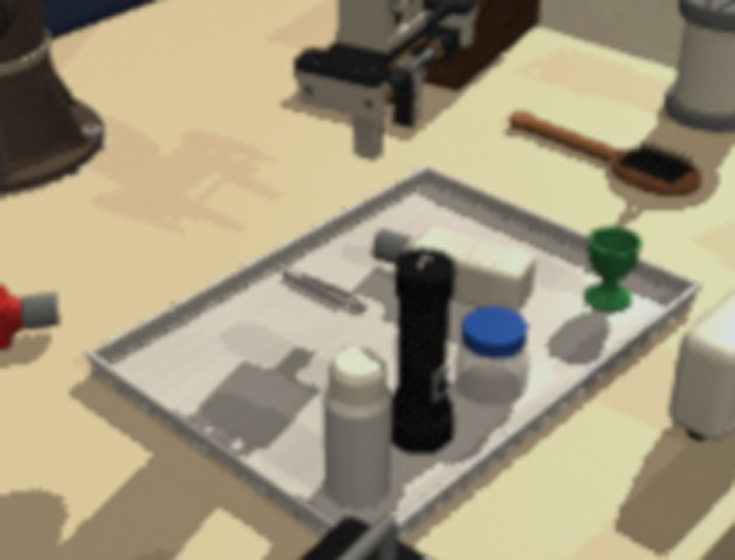

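View pics/top10.png

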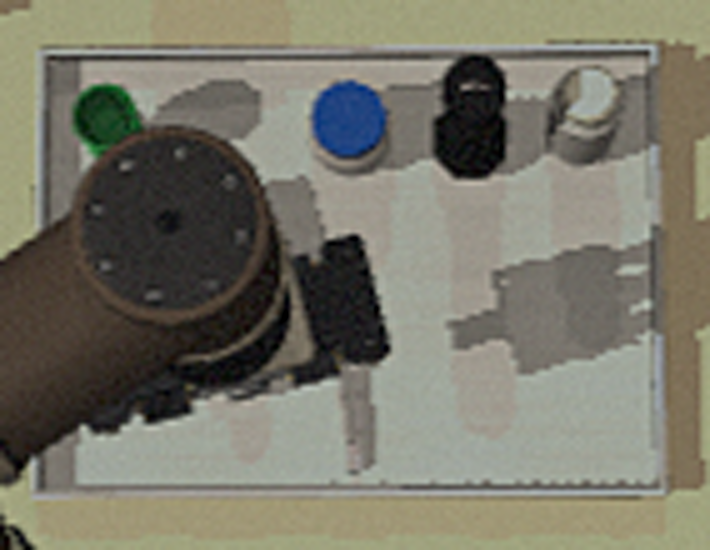

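Run:
```python
from m import *
print("-----")
for n,P in dict(tail=T(474,85,.163),headlow=T(470,179,.003),headL=T(434,140,.014),headR=T(507,140,.014),jarlow=T(349,172,.003),canlow=T(580,164,.003)).items(): print(n,P.round(4),loc(P))
S3=lambda U,V,z: onz("scene",((U+.5)/3.5-.5+170,(V+.5)/3.5-.5+120),z)
print("tailS",S3(426,259,.163),"cap end centre",S3(379,244,.026),"cap/shoulder",S3(408,250,.026), "base edge",S3(533,258,.049))
```

```text
[[ 0.7394  0.2428  0.02  ]
 [ 0.7302 -0.1994  0.02  ]
 [ 0.4088 -0.1917  0.02  ]
 [ 0.4176  0.2481  0.02  ]]
sizes [0.4423 0.3215 0.4399 0.3219]
ctr [0.574 0.025 0.02 ] yaw -1.1635774123910987
scene corners [array([0.7398, 0.2417, 0.02  ]), array([ 0.4116, -0.1886,  0.02  ]), array([0.4237, 0.2446, 0.02  ])]
egg [0.6756 0.1923 0.067 ] tray [0.0981 0.1694]
jar [0.6713 0.0208 0.065 ] tray [ 0.0974 -0.0021]
can [ 0.669 -0.141  0.123] tray [ 0.0984 -0.164 ]
canS [ 0.6739 -0.1435  0.123 ] tray [ 0.1033 -0.1664]
jarS [0.6753 0.0202 0.065 ] tray [ 0.1014 -0.0027]
eggS [0.6814 0.1866 0.067 ] tray [0.1041 0.1638]
gapL [0.67570079 0.10791032] gapR [ 0.67224862 -0.06205463]
bottle w 0.04627036578462094 0.04058633676113455 len 0.10482308362507888 0.10352883280625286
ang -166.57884228442694
base [0.6239 0.1298 0.049 ] mid [0.5509 0.1124 0.049 ] tray [-0.0248  0.0869]
sceneB [array([0.628 , 0.1434, 0.049 ]), array([0.642 , 0.1003, 0.049 ]), array([0.5404, 0.0783, 0.049 ]), array([0.5286, 0.124 , 0.049 ])]
bottle top [array([0.6172, 0.1519, 0.049 ]), array([0.6305, 0.1076, 0.049 ]), array([0.5292, 
[... 570 characters left out ...]
 -1.0, 32.0], [30.0, -0.0, 30.0], [36.0, -0.0, 33.0], [42.0, 1.0, 30.0], [48.0, 1.0, 33.0], [54.0, -0.0, 32.0], [60.0, -0.0, 37.0], [66.0, -1.0, 36.0], [72.0, 1.0, 37.0], [78.0, 0.0, 39.0], [82.0, -2.0, 29.0]]
-----
tail [ 0.6673 -0.0634  0.163 ] [ 0.0951 -0.0864]
headlow [ 0.6396 -0.0632  0.003 ] [ 0.0674 -0.0868]
headL [ 0.6663 -0.0379  0.014 ] [ 0.0936 -0.0609]
headR [ 0.6651 -0.0902  0.014 ] [ 0.0934 -0.1132]
jarlow [0.6468 0.0238 0.003 ] [0.0728 0.0003]
canlow [ 0.6488 -0.1426  0.003 ] [ 0.0781 -0.166 ]
tailS [ 0.6652656  -0.05846637  0.163     ] cap end centre [0.48653965 0.09615713 0.026     ] cap/shoulder [0.51365943 0.10643488 0.026     ] base edge [0.62746825 0.14311584 0.049     ]
```

Emit:
step_arm(steps=[[[0.5,0.05,0.1],0],[[0.7,0,0.1],0],[[0.7,0,0],0],[[0.7,0,0],0],[[0.7,0,0],0],[[0.7,0,0],0],[[0.7,0,0],0],[[0.6,0,0],0],[[0.5,0,0],0],[[0.4,0,0],0],[[0.2,0,0],0],[[0.15,0,0],0],[[0,0,0],0],[[0,0,0],0]])

```text
time_s: 15.88
tcp_pos: [0.5001, 0.0989, 0.0296]
eef_rot: [9.9, 90.0, 23.3]
contact_force: [0.1, -0.4, -0.1]
gripper_width: 0.057
```

Emit:
step_arm(steps=[[[0,0,0],0],[[0,0,0],0],[[0,0,0],0],[[0,0,0],0],[[0,0,0],0],[[0,0,0],0],[[0,0,0],0],[[0,0,0],0]], fingers=1, grip_force=6)

```text
time_s: 16.55
tcp_pos: [0.4999, 0.099, 0.0295]
eef_rot: [20.3, 90.0, 33.7]
contact_force: [-2.0, 0.6, 2.9]
gripper_width: 0.0312
```

```bash
python3 pic.py 11 scene
```

```text
t 16.55 tcp [0.4999 0.099  0.0295] w 0.0312 F [-2.02  0.56  2.86] j [  33.   20.  -35.   -0.  -36. -110.]
R [[0.0, -0.23, 0.97], [0.0, 0.97, 0.23], [-1.0, 0.0, 0.0]] jaw deg 103.44
```

View pics/scene11.png

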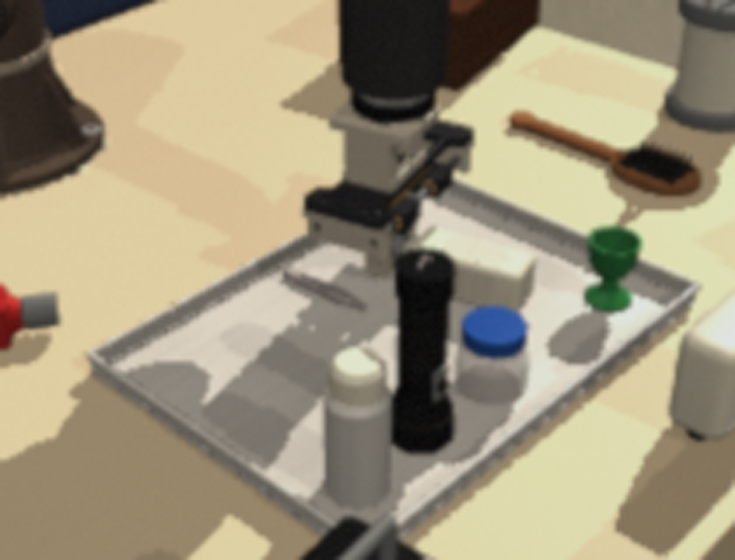

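Emit:
step_arm(steps=[[[-0.25,0,0],0],[[-0.4,0,0],0],[[-0.4,0,0.05],0],[[-0.4,0,0.1],0],[[-0.4,0,0.1],0],[[-0.4,0,0.15],0],[[-0.4,0,0.15],0],[[-0.4,0,0.2],0],[[-0.4,0,0.2],0],[[-0.4,0,0.25],0],[[0,0,0],0],[[0,0,0],0]])

```text
time_s: 17.6
tcp_pos: [0.5235, 0.1045, 0.1068]
eef_rot: [25.9, 90.0, 39.3]
contact_force: [-0.6, 0.6, 0.5]
gripper_width: 0.0312
```

```bash
python3 pic.py 12 scene
```

```text
t 17.6 tcp [0.5235 0.1045 0.1068] w 0.0312 F [-0.64  0.61  0.47] j [  32.   15.  -27.   -0.  -47. -109.]
R [[0.0, -0.23, 0.97], [0.0, 0.97, 0.23], [-1.0, 0.0, 0.0]] jaw deg 103.42
```

View pics/scene12.png

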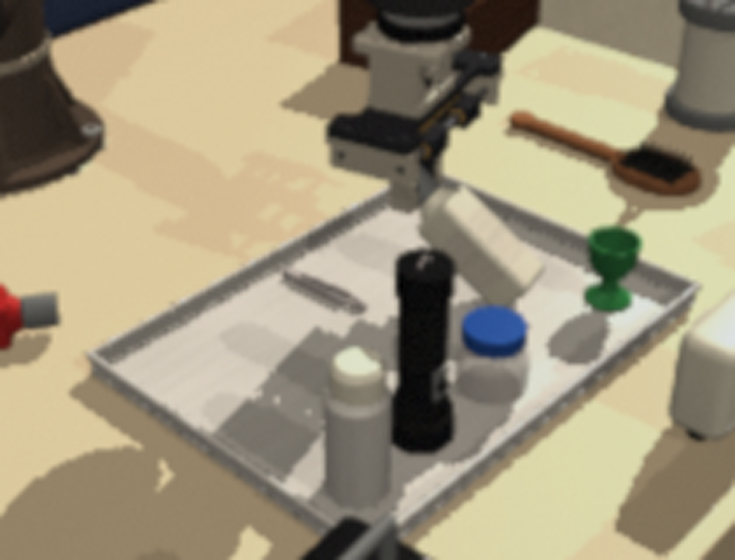

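Going well: bottle is tilting about its base edge with low force. Continue up and forward.

Emit:
step_arm(steps=[[[-0.3,0,0.1],0],[[-0.35,0,0.2],0],[[-0.35,0,0.25],0],[[-0.35,0,0.25],0],[[-0.35,0,0.25],0],[[-0.35,0,0.2],0],[[-0.35,0,0.1],0],[[-0.35,0,0],0],[[-0.2,0,0],0],[[0,0,0],0],[[0,0,0],0],[[0,0,0],0],[[0,0,0],0]])

```text
time_s: 18.73
tcp_pos: [0.5491, 0.1106, 0.165]
eef_rot: [-172.7, 90.0, -159.3]
contact_force: [0.4, 0.8, -0.4]
gripper_width: 0.0307
```

```bash
python3 pic.py 13 scene
```

```text
t 18.73 tcp [0.5491 0.1106 0.165 ] w 0.0307 F [ 0.44  0.75 -0.44] j [  31.   14.  -20.   -0.  -56. -108.]
R [[-0.0, -0.23, 0.97], [-0.0, 0.97, 0.23], [-1.0, -0.0, -0.0]] jaw deg 103.43
```

View pics/scene13.png

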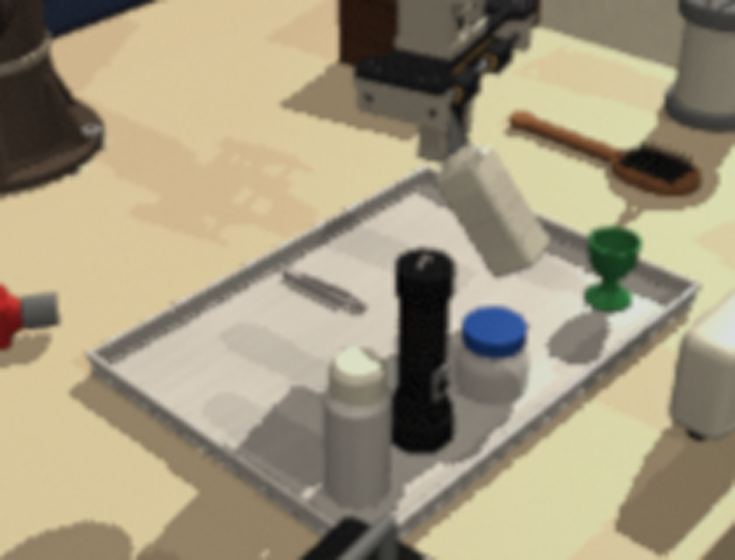

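Emit:
step_arm(steps=[[[0,0,0],0],[[0,0,0],0],[[0,0,0],0],[[0,0,0],0]], grip_force=4)

```text
time_s: 19.12
tcp_pos: [0.5494, 0.1106, 0.1653]
eef_rot: [-168.4, 90.0, -155.0]
contact_force: [0.2, -0.4, -1.5]
gripper_width: 0.0309
```

```bash
python3 pic.py 14 scene
```

```text
t 19.12 tcp [0.5494 0.1106 0.1653] w 0.0309 F [ 0.21 -0.41 -1.54] j [  31.   14.  -20.   -0.  -56. -108.]
R [[-0.0, -0.23, 0.97], [-0.0, 0.97, 0.23], [-1.0, -0.0, -0.0]] jaw deg 103.43
```

View pics/scene14.png

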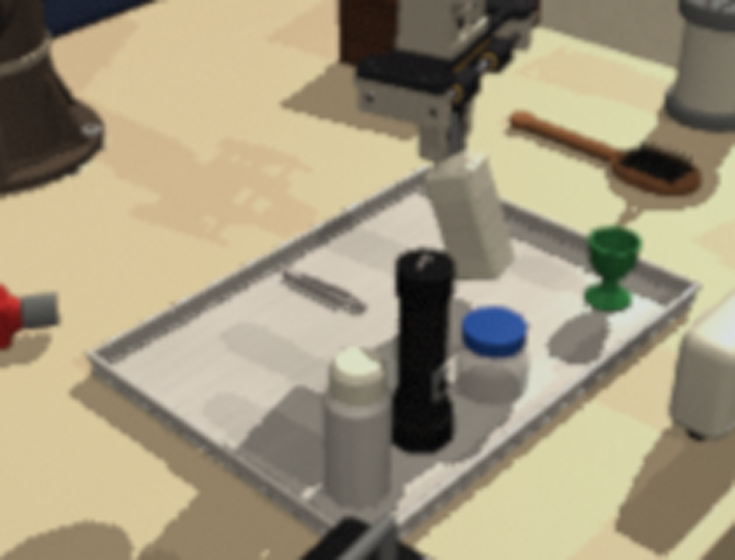

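Emit:
step_arm(steps=[[[0.2,0,0],0],[[0.3,0,0],0],[[0.3,0,0],0],[[0.1,0,0],0],[[0,0,0],0],[[0,0,0],0]])

```text
time_s: 19.67
tcp_pos: [0.5494, 0.1106, 0.147]
eef_rot: [-156.1, 90.0, -142.7]
contact_force: [0.6, -1.0, -1.9]
gripper_width: 0.0306
```

Emit:
step_arm(steps=[[[0,0,0],0],[[0,0,0],0],[[0,0,0],0],[[0,0,0],0]], grip_force=3)

```text
time_s: 20.0
tcp_pos: [0.5496, 0.1107, 0.1476]
eef_rot: [16.9, 90.0, 30.3]
contact_force: [0.3, -0.4, -0.9]
gripper_width: 0.031
```

```bash
python3 pic.py 15 scene
```

```text
t 20.0 tcp [0.5496 0.1107 0.1476] w 0.031 F [ 0.34 -0.37 -0.93] j [  31.   15.  -22.    0.  -54. -108.]
R [[0.0, -0.23, 0.97], [0.0, 0.97, 0.23], [-1.0, 0.0, 0.0]] jaw deg 103.43
```

View pics/scene15.png

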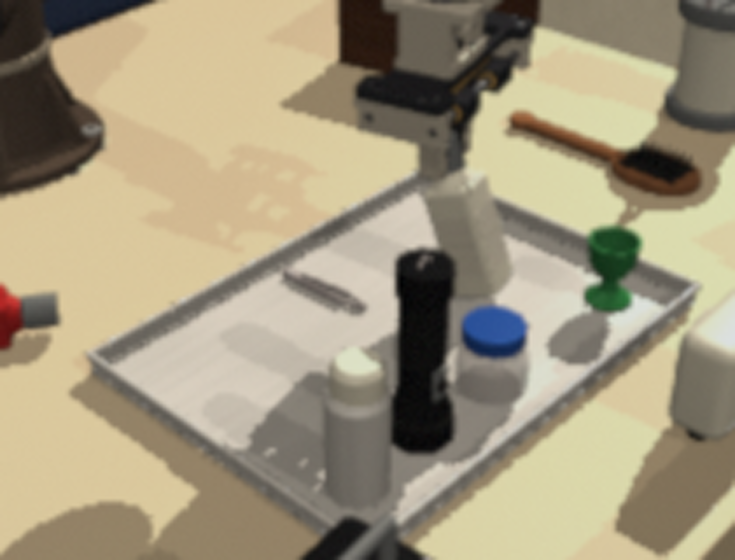

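Emit:
step_arm(steps=[[[0,0,0],0.3],[[0,0,0],0.5],[[0,0,0],0.5],[[0,0,0],0.5],[[0,0,0],0.4],[[0,0,0],0.23],[[0,0,0],0],[[0,0,0],0]])

```text
time_s: 20.72
tcp_pos: [0.5495, 0.1107, 0.1474]
eef_rot: [30.5, 90.0, 29.4]
contact_force: [0.5, -0.0, -1.6]
gripper_width: 0.0313
```

```bash
python3 -c "
from go import *
go([.677,.108,.147],88.84)"
```

```text
t 20.72 tcp [0.5495 0.1107 0.1474] w 0.0313 F [ 0.54 -0.03 -1.6 ] j [  31.   15.  -22.    0.  -54. -122.]
R [[0.0, 0.02, 1.0], [0.0, 1.0, -0.02], [-1.0, 0.0, 0.0]] jaw deg 88.91
shift units (tool) [ 0.02 -0.01  6.38]
turn units about tool x (neg world yaw) 0.01 deg world -0.1
```

Emit:
step_arm(steps=[[[0,0,0.6],0],[[0,0,1],0],[[0,0,0.8],0],[[0,0,0.6],0],[[0,0,0.4],0],[[0,0,0.3],0],[[0,0,0.2],0],[[0,0,0.1],0],[[0,0,0],0],[[0,0,0],0],[[0,0,0],0]])

```text
time_s: 21.63
tcp_pos: [0.6291, 0.1091, 0.1475]
eef_rot: [88.1, 90.0, 87.0]
contact_force: [0.4, 0.6, -2.0]
gripper_width: 0.0312
```

```bash
python3 pic.py 16 scene
```

```text
t 21.63 tcp [0.6291 0.1091 0.1475] w 0.0312 F [ 0.38  0.64 -2.03] j [  27.   21.  -12.   -0.  -57. -118.]
R [[0.0, 0.02, 1.0], [0.0, 1.0, -0.02], [-1.0, 0.0, 0.0]] jaw deg 88.86
```

View pics/scene16.png

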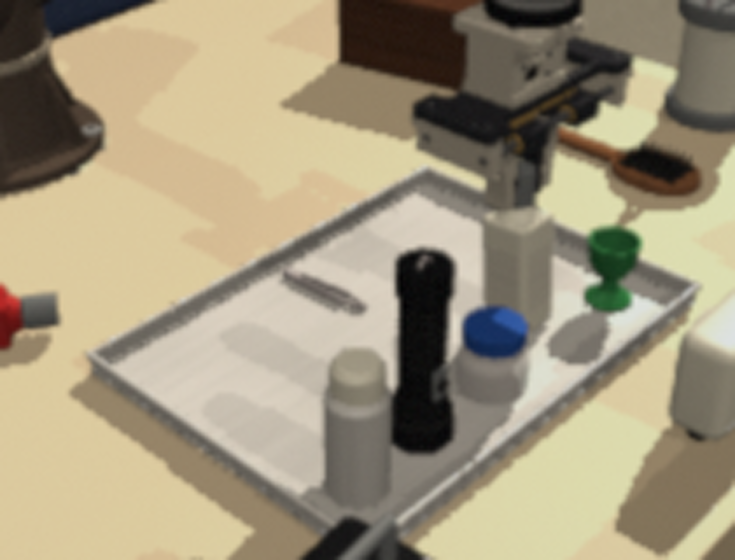

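Emit:
step_arm(steps=[[[0,0,0.1],0],[[0,0,0.2],0],[[0,0,0.3],0],[[0,0,0.3],0],[[0,0,0.3],0],[[0,0,0.3],0],[[0,0,0.3],0],[[0,0,0.3],0],[[0,0,0.2],0],[[0,0,0.1],0],[[0,0,0],0],[[0,0,0],0],[[0,0,0],0]], grip_force=4)

```text
time_s: 22.77
tcp_pos: [0.6772, 0.1081, 0.1474]
eef_rot: [166.4, 90.0, 165.2]
contact_force: [-0.4, -0.1, -0.8]
gripper_width: 0.031
```

```bash
python3 pic.py 17 scene
```

```text
t 22.77 tcp [0.6772 0.1081 0.1474] w 0.031 F [-0.35 -0.06 -0.78] j [  25.   26.   -5.   -0.  -60. -116.]
R [[-0.0, 0.02, 1.0], [0.0, 1.0, -0.02], [-1.0, 0.0, -0.0]] jaw deg 88.85
```

View pics/scene17.png

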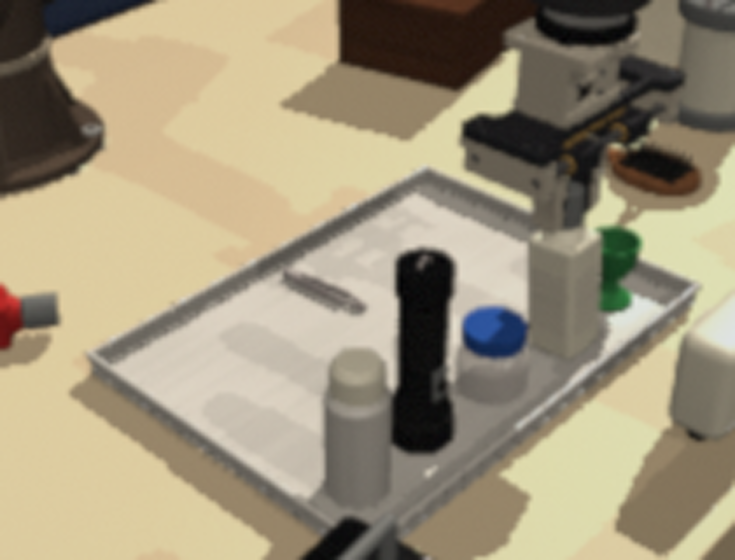

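Emit:
step_arm(steps=[[[0.06,0,0],0],[[0.08,0,0],0],[[0.08,0,0],0],[[0.06,0,0],0],[[0,0,0],0],[[0,0,0],0]])

```text
time_s: 23.32
tcp_pos: [0.6788, 0.1083, 0.1436]
eef_rot: [8.9, 89.8, 7.7]
contact_force: [1.1, -1.5, 5.2]
gripper_width: 0.0306
```

Emit:
step_arm(steps=[[[0.05,0,0],0],[[0.05,0,0],0],[[0.05,0,0],0],[[0,0,0],0],[[0,0,0],0]])

```text
time_s: 23.73
tcp_pos: [0.6789, 0.1083, 0.1407]
eef_rot: [8.8, 89.8, 7.7]
contact_force: [0.5, -0.6, 5.6]
gripper_width: 0.0309
```

Emit:
step_arm(steps=[[[-0.05,0,0],0],[[-0.05,0,0],0],[[0,0,0],0],[[0,0,0],0]])

```text
time_s: 24.07
tcp_pos: [0.6774, 0.1081, 0.1408]
eef_rot: [-157.5, 90.0, -158.6]
contact_force: [-0.5, 0.2, 0.6]
gripper_width: 0.0307
```

```bash
python3 pic.py 18 scene top
```

```text
t 24.07 tcp [0.6774 0.1081 0.1408] w 0.0307 F [-0.5   0.18  0.62] j [  25.   26.   -5.   -0.  -59. -116.]
R [[-0.0, 0.02, 1.0], [-0.0, 1.0, -0.02], [-1.0, -0.0, -0.0]] jaw deg 88.86
```

View pics/scene18.png

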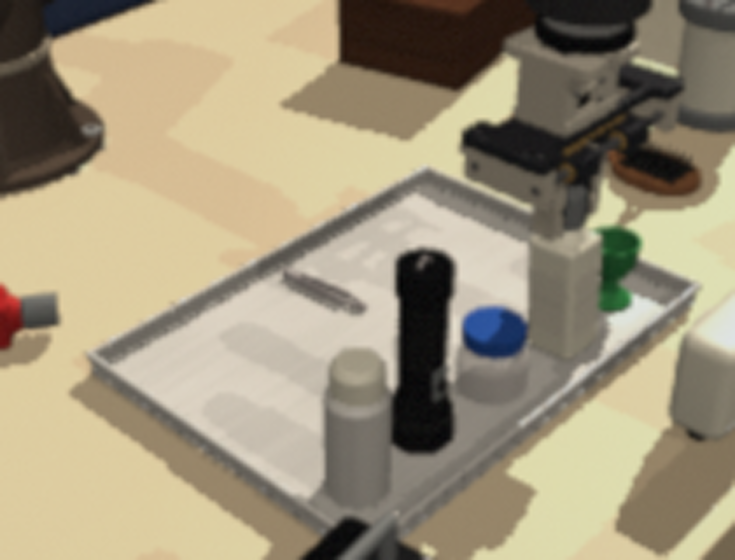

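View pics/top18.png

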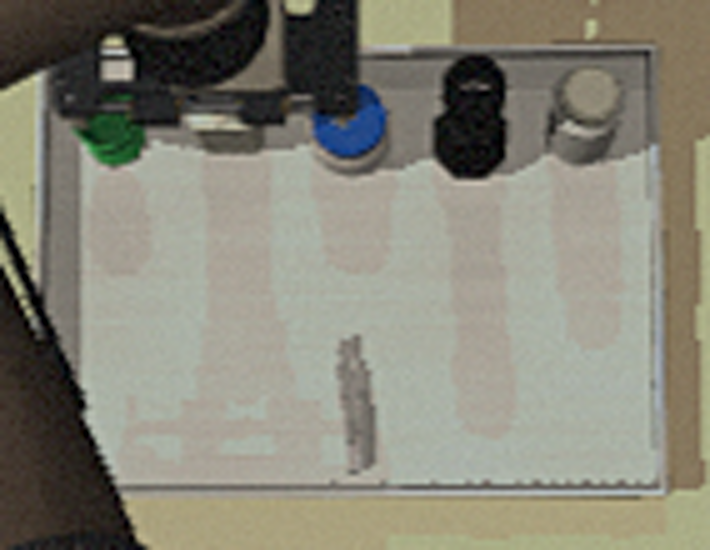

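Emit:
step_arm(steps=[[[0,0,0],0],[[0,0,0],0],[[0,0,0],0],[[0,0,0],0]], fingers=0.45)

```text
time_s: 24.5
tcp_pos: [0.6774, 0.1081, 0.1406]
eef_rot: [-163.7, 90.0, -164.9]
contact_force: [0.0, -0.5, -0.2]
gripper_width: 0.0469
```

Emit:
step_arm(steps=[[[-0.2,0,0],0],[[-0.6,0,0],0],[[-0.9,0,0],0],[[-0.9,0,0],0],[[-0.9,0,0],0],[[-0.5,0,0],0],[[-0.2,0,-0.6],0],[[0,0,-0.9],0],[[0,0,-0.9],0],[[0,0,-0.9],0],[[0,0,-0.9],0],[[0,0,-0.9],0],[[0,0,-0.9],0],[[0,0,-0.9],0],[[0,0,-0.9],0],[[0,0,-0.6],0],[[0,0,0],0]])

```text
time_s: 25.92
tcp_pos: [0.5071, 0.1112, 0.2251]
eef_rot: [109.6, 90.0, 108.4]
contact_force: [0.2, 0.4, -0.2]
gripper_width: 0.0483
```

```bash
python3 pic.py 19 scene top
```

```text
t 25.92 tcp [0.5071 0.1112 0.2251] w 0.0483 F [ 0.25  0.38 -0.2 ] j [  34.    7.  -21.   -0.  -63. -125.]
R [[-0.0, 0.02, 1.0], [0.0, 1.0, -0.02], [-1.0, 0.0, -0.0]] jaw deg 88.88
```

View pics/scene19.png

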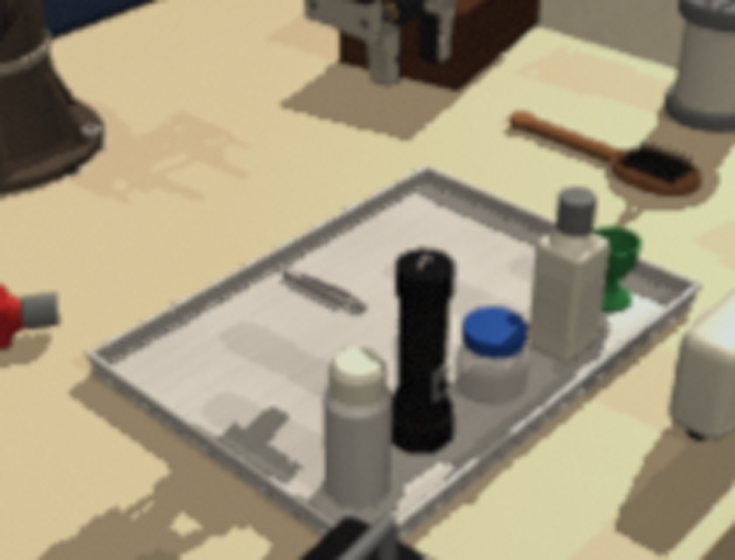

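View pics/top19.png

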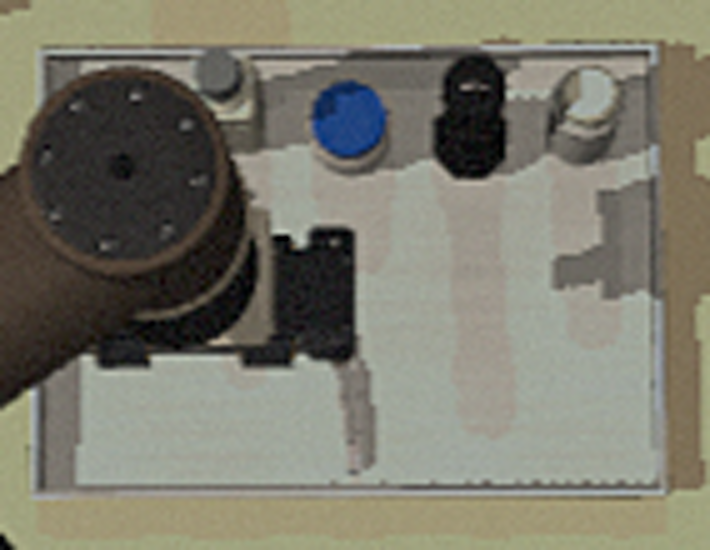

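```bash
python3 - <<'E' | tail -6
from m import *
S3=lambda U,V,z: onz("scene",((U+.5)/3.5-.5+170,(V+.5)/3.5-.5+120),z)
for n,P in dict(cap=T(218,74,.153),tail=T(474,85,.163),jar=T(350,118,.065),can=T(588,95,.123)).items(): print(n,P.round(4),loc(P))
print("capS",loc(S3(576,196,.153)),"tailS",loc(S3(426,259,.163)))
E
```

```text
[[-78.0, 0.0, 44.0], [-72.0, 0.0, 47.0], [-66.0, -0.0, 47.0], [-60.0, 0.0, 45.0], [-54.0, 1.0, 47.0], [-48.0, -1.0, 40.0], [-42.0, -0.0, 37.0], [-36.0, -0.0, 33.0], [-30.0, 0.0, 29.0], [-24.0, 1.0, 33.0], [-18.0, 1.0, 30.0], [-12.0, 1.0, 33.0], [-6.0, -0.0, 32.0], [-0.0, -0.0, 30.0], [6.0, 1.0, 33.0], [12.0, -1.0, 32.0], [18.0, -1.0, 30.0], [24.0, -1.0, 32.0], [30.0, -0.0, 30.0], [36.0, -0.0, 33.0], [42.0, 1.0, 30.0], [48.0, 1.0, 33.0], [54.0, -0.0, 32.0], [60.0, -0.0, 37.0], [66.0, -1.0, 36.0], [72.0, 1.0, 37.0], [78.0, 0.0, 39.0], [82.0, -2.0, 29.0]]
cap [0.6815 0.1057 0.153 ] [0.1058 0.0829]
tail [ 0.6673 -0.0634  0.163 ] [ 0.0951 -0.0864]
jar [0.6713 0.0208 0.065 ] [ 0.0974 -0.0021]
can [ 0.669 -0.141  0.123] [ 0.0984 -0.164 ]
capS [0.111  0.0823] tailS [ 0.0929 -0.0816]
```

```bash
python3 -c "
from go import *
go([.6815,.1075,.141],88.84)"
```

```text
t 26.02 tcp [0.5094 0.1116 0.2252] w 0.0481 F [ 0.9  -0.26  0.38] j [  34.    7.  -20.    0.  -63. -125.]
R [[0.0, 0.02, 1.0], [0.0, 1.0, -0.02], [-1.0, 0.0, 0.0]] jaw deg 88.89
shift units (tool) [ 4.22 -0.04  8.61]
turn units about tool x (neg world yaw) 0.01 deg world -0.1
```

Emit:
step_arm(steps=[[[0,-0.02,0.5],0],[[0,0,0.9],0],[[0,0,0.9],0],[[0,0,0.9],0],[[0,0,0.9],0],[[0,0,0.9],0],[[0,0,0.9],0],[[0,0,0.9],0],[[0,0,0.9],0],[[0,0,0.7],0],[[0,0,0.3],0],[[0,0,0],0],[[0,0,0],0]])

```text
time_s: 27.1
tcp_pos: [0.6836, 0.1072, 0.2237]
eef_rot: [-158.8, 89.9, -160.0]
contact_force: [-0.1, 0.3, 0.6]
gripper_width: 0.0479
```

```bash
python3 -c "
from go import *
go([.6815,.1075,.141],88.84)"
```

```text
t 27.1 tcp [0.6836 0.1072 0.2237] w 0.0479 F [-0.09  0.34  0.6 ] j [  25.   23.    1.   -0.  -69. -116.]
R [[-0.0, 0.02, 1.0], [-0.0, 1.0, -0.02], [-1.0, -0.0, -0.0]] jaw deg 88.81
shift units (tool) [ 4.13  0.01 -0.1 ]
turn units about tool x (neg world yaw) -0.0 deg world 0.0
```

Emit:
step_arm(steps=[[[0.3,0,-0.05],0],[[0.6,0,-0.05],0],[[0.7,0,0],0],[[0.7,0,0],0],[[0.6,0,0],0],[[0.5,0,0],0],[[0.4,0,0],0],[[0.2,0,0],0],[[0.1,0,0],0],[[0,0,0],0],[[0,0,0],0]], fingers=0.35)

```text
time_s: 28.02
tcp_pos: [0.6818, 0.1077, 0.1433]
eef_rot: [13.4, 90.0, 12.3]
contact_force: [0.9, -0.6, 0.7]
gripper_width: 0.0568
```

Emit:
step_arm(steps=[[[0,0,0],0],[[0,0,0],0],[[0,0,0],0],[[0,0,0],0],[[0,0,0],0],[[0,0,0],0],[[0,0,0],0]], fingers=1, grip_force=8)

```text
time_s: 28.6
tcp_pos: [0.6816, 0.1077, 0.143]
eef_rot: [22.2, 90.0, 21.1]
contact_force: [-0.4, -0.1, 1.3]
gripper_width: 0.0305
```

Emit:
step_arm(steps=[[[-0.1,0,0],0],[[-0.15,0,0],0],[[0,0,0],0],[[0,0,-0.08],0],[[0,0,-0.1],0],[[0,0,-0.1],0],[[0,0,0],0],[[0,0,0],0],[[0,0,0],0]])

```text
time_s: 29.35
tcp_pos: [0.6758, 0.1078, 0.1478]
eef_rot: [-2.5, 90.0, -3.6]
contact_force: [-0.8, -0.4, -1.3]
gripper_width: 0.0308
```

```bash
python3 pic.py 20 scene
```

```text
t 29.35 tcp [0.6758 0.1078 0.1478] w 0.0308 F [-0.75 -0.43 -1.31] j [  25.   25.   -5.    0.  -59. -116.]
R [[0.0, 0.02, 1.0], [-0.0, 1.0, -0.02], [-1.0, -0.0, 0.0]] jaw deg 88.86
```

View pics/scene20.png

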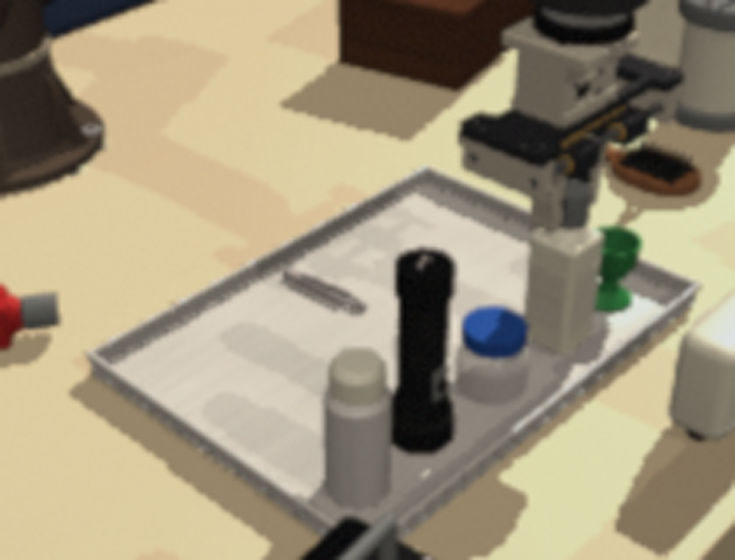

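Lifted, upright and shifted about 6 mm; lower it gently.

Emit:
step_arm(steps=[[[0.05,0,0],0],[[0.05,0,0],0],[[0.05,0,0],0],[[0.05,0,0],0],[[0,0,0],0],[[0,0,0],0]], grip_force=5)

```text
time_s: 29.9
tcp_pos: [0.6758, 0.1077, 0.1436]
eef_rot: [-159.1, 90.0, -160.3]
contact_force: [0.5, 0.6, -1.3]
gripper_width: 0.0307
```

Emit:
step_arm(steps=[[[0.05,0,0],0],[[0.05,0,0],0],[[0,0,0],0],[[0,0,0],0]])

```text
time_s: 30.23
tcp_pos: [0.6765, 0.1079, 0.1428]
eef_rot: [10.1, 89.9, 9.0]
contact_force: [-1.4, -0.9, 5.3]
gripper_width: 0.0312
```

Emit:
step_arm(steps=[[[-0.06,0,0],0],[[0,0,0],0],[[0,0,0],0]])

```text
time_s: 30.48
tcp_pos: [0.6758, 0.1078, 0.1429]
eef_rot: [-176.1, 90.0, -177.3]
contact_force: [-0.4, 0.6, 1.0]
gripper_width: 0.0308
```

Emit:
step_arm(steps=[[[0,0,0],0],[[0,0,0],0],[[0,0,0],0],[[0,0,0],0]], fingers=0.45)

```text
time_s: 30.82
tcp_pos: [0.6758, 0.1077, 0.1428]
eef_rot: [-157.6, 90.0, -158.8]
contact_force: [-0.4, -0.3, -0.1]
gripper_width: 0.0471
```

Emit:
step_arm(steps=[[[-0.2,0,0],0],[[-0.6,0,0],0],[[-0.9,0,0],0],[[-0.9,0,0],0],[[-0.9,0,0],0],[[-0.5,0,0],0],[[-0.2,-0.6,0],0],[[0,-0.9,0],0],[[0,-0.9,0],0],[[0,-0.9,0],0],[[0,-0.9,0],0],[[0,-0.9,0],0],[[0,-0.9,0],0],[[0,-0.9,-0.1],0],[[0,-0.9,-0.2],0],[[0,-0.6,-0.1],0],[[0,0,0],0],[[0,0,0],0]], fingers=0.3)

```text
time_s: 32.32
tcp_pos: [0.6643, -0.0608, 0.227]
eef_rot: [125.0, 90.0, 123.8]
contact_force: [0.3, 0.0, -0.8]
gripper_width: 0.0614
```

```bash
python3 -c "
from go import *
go([.6675,-.063,.155],88.84)"; python3 pic.py 21 scene top
```

```text
t 32.32 tcp [ 0.6643 -0.0608  0.227 ] w 0.0614 F [ 0.33  0.   -0.76] j [  11.   20.   -2.   -0.  -68. -103.]
R [[-0.0, 0.02, 1.0], [0.0, 1.0, -0.02], [-1.0, 0.0, -0.0]] jaw deg 88.77
shift units (tool) [ 3.6  -0.1   0.16]
turn units about tool x (neg world yaw) -0.01 deg world 0.1
t 32.32 tcp [ 0.6643 -0.0608  0.227 ] w 0.0614 F [ 0.33  0.   -0.76] j [  11.   20.   -2.   -0.  -68. -103.]
R [[-0.0, 0.02, 1.0], [0.0, 1.0, -0.02], [-1.0, 0.0, -0.0]] jaw deg 88.77
```

View pics/scene21.png

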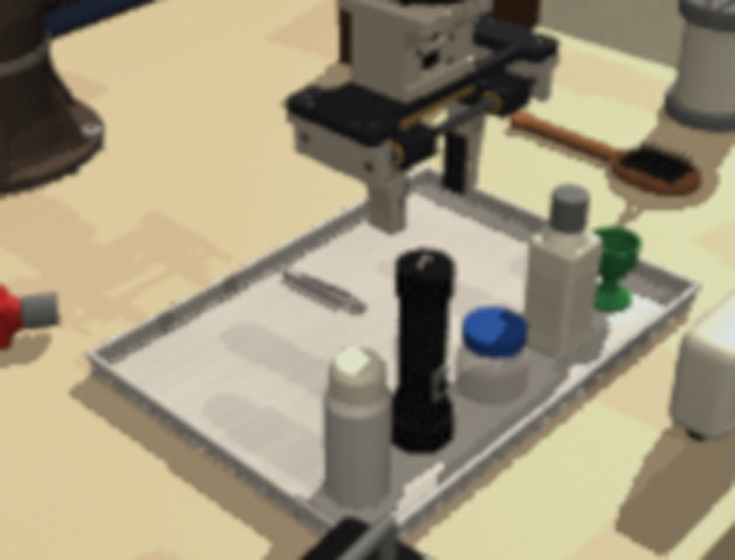

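View pics/top21.png

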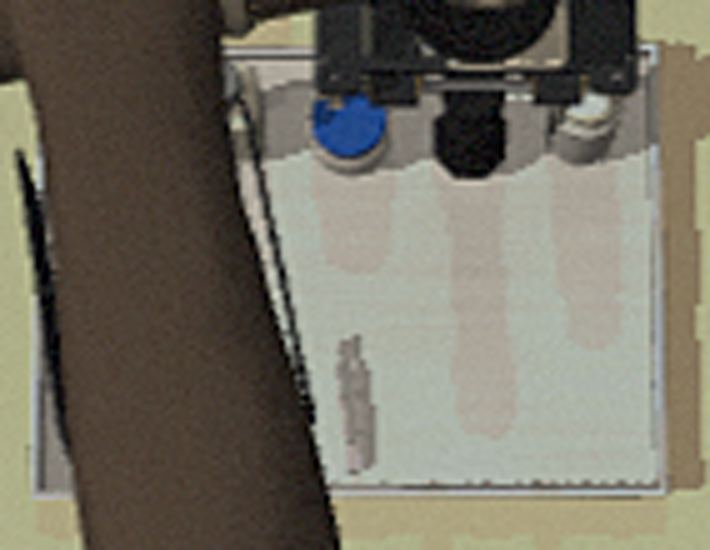

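Emit:
step_arm(steps=[[[0.2,-0.1,0.08],0],[[0.5,0,0.08],0],[[0.6,0,0],0],[[0.6,0,0],0],[[0.6,0,0],0],[[0.5,0,0],0],[[0.3,0,0],0],[[0.2,0,0],0],[[0.05,0,0],0],[[0,0,0],0],[[0,0,0],0]])

```text
time_s: 33.33
tcp_pos: [0.668, -0.0621, 0.1565]
eef_rot: [1.3, 89.9, 0.2]
contact_force: [-0.7, 0.6, -0.1]
gripper_width: 0.061
```

Emit:
step_arm(steps=[[[0,0,0],0],[[0,0,0],0],[[0,0,0],0],[[0,0,0],0],[[0,0,0],0],[[0,0,0],0],[[0,0,0],0]], fingers=1, grip_force=9)

```text
time_s: 33.92
tcp_pos: [0.6679, -0.0622, 0.1564]
eef_rot: [-12.8, 90.0, -13.9]
contact_force: [-0.2, -0.1, 3.1]
gripper_width: 0.044
```

Emit:
step_arm(steps=[[[-0.1,0,0],0],[[-0.15,0,0],0],[[0,0,0],0],[[0,0,0.07],0],[[0,0,0.1],0],[[0,0,0.08],0],[[0,0,0],0],[[0,0,0],0],[[0,0,0],0]])

```text
time_s: 34.67
tcp_pos: [0.6726, -0.0622, 0.1608]
eef_rot: [179.1, 90.0, 177.9]
contact_force: [-0.3, -0.4, -2.1]
gripper_width: 0.044
```

```bash
python3 pic.py 22 scene;python3 tilt.py pics/raw_scene22.png
```

```text
t 34.67 tcp [ 0.6726 -0.0622  0.1608] w 0.044 F [-0.3  -0.4  -2.13] j [  11.   24.   -6.   -0.  -60. -102.]
R [[-0.0, 0.02, 1.0], [0.0, 1.0, -0.02], [-1.0, 0.0, -0.0]] jaw deg 88.85
204 290 299; 207 290 298; 210 286 298; 213 286 298; 216 286 297; 219 286 297; 222 286 297; 225 286 295; 228 286 298; 231 285 297; 234 283 299; 237 282 299; 240 282 300; 243 282 299; 246 284 297;
```

View pics/scene22.png

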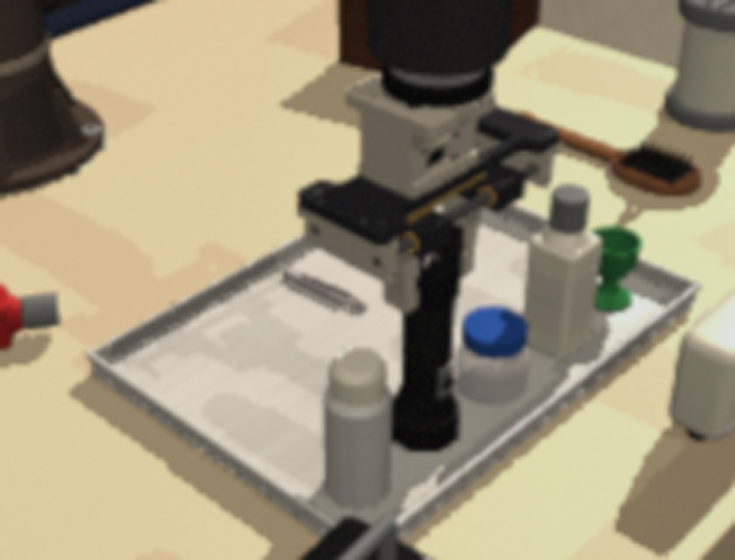

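Emit:
step_arm(steps=[[[0.05,0,0],0],[[0.05,0,0],0],[[0.05,0,0],0],[[0.05,0,0],0],[[0,0,0],0],[[0,0,0],0]], grip_force=6)

```text
time_s: 35.22
tcp_pos: [0.6726, -0.0622, 0.1568]
eef_rot: [-168.7, 90.0, -169.8]
contact_force: [0.3, -0.1, -2.6]
gripper_width: 0.044
```

Emit:
step_arm(steps=[[[0.05,0,0],0],[[0.05,0,0],0],[[0,0,0],0],[[0,0,0],0]])

```text
time_s: 35.55
tcp_pos: [0.6733, -0.0624, 0.1563]
eef_rot: [-9.4, 89.9, -10.5]
contact_force: [-1.5, -0.3, 6.5]
gripper_width: 0.0439
```

Emit:
step_arm(steps=[[[-0.06,0,0],0],[[0,0,0],0],[[0,0,0],0]])

```text
time_s: 35.8
tcp_pos: [0.6727, -0.0622, 0.1564]
eef_rot: [3.0, 90.0, 1.9]
contact_force: [-1.2, 0.1, 2.8]
gripper_width: 0.0442
```

Emit:
step_arm(steps=[[[0,0,0],0],[[0,0,0],0],[[0,0,0],0],[[0,0,0],0]], fingers=0.33)

```text
time_s: 36.13
tcp_pos: [0.6726, -0.0622, 0.156]
eef_rot: [-167.7, 90.0, -168.8]
contact_force: [-0.5, -0.1, -0.7]
gripper_width: 0.0577
```

Emit:
step_arm(steps=[[[-0.2,0,0],0],[[-0.6,0,0],0],[[-0.9,0,0],0],[[-0.9,0,0],0],[[-0.9,0,0],0],[[-0.5,0,0],0],[[-0.2,0,-0.6],0],[[0,0,-0.9],0],[[0,0,-0.9],0],[[0,0,-0.9],0],[[0,0,-0.9],0],[[0,0,-0.9],0],[[0,0,-0.9],0],[[0,0,-0.9],0],[[0,0,-0.9],0],[[0,0,-0.6],0],[[0,0,0],0]])

```text
time_s: 37.55
tcp_pos: [0.5021, -0.059, 0.2405]
eef_rot: [90.4, 90.0, 89.3]
contact_force: [-1.4, -0.4, -0.2]
gripper_width: 0.0589
```

```bash
python3 pic.py 23 scene top
```

```text
t 37.55 tcp [ 0.5021 -0.059   0.2405] w 0.0589 F [-1.37 -0.41 -0.24] j [  16.    5.  -21.   -0.  -65. -107.]
R [[0.0, 0.02, 1.0], [0.0, 1.0, -0.02], [-1.0, 0.0, -0.0]] jaw deg 88.85
```

View pics/scene23.png

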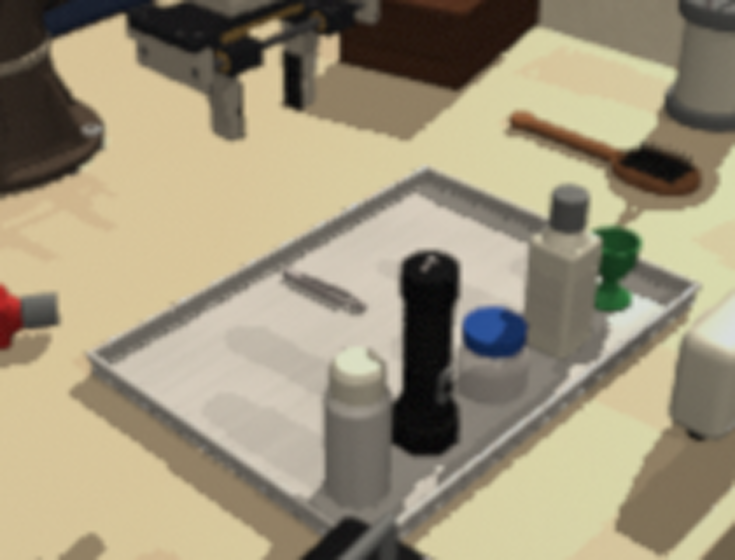

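View pics/top23.png

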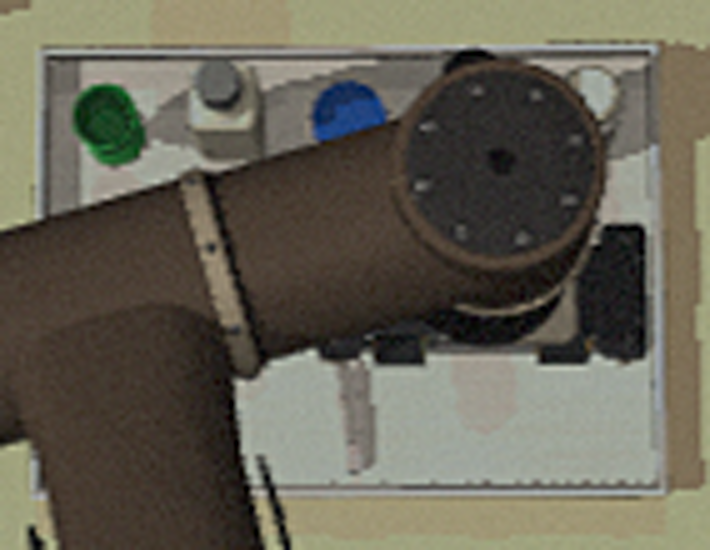

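```bash
python3 - <<'E' | tail -2
from m import *
print("cap",loc(T(219,83,.153)))
print(close_job())
E
```

```text
the job is handed in; nothing more can be done
None
```

The torch now stands on its head in the right-hand gap and the bottle on its base in the left-hand gap. I handed the job in at about 38 s, with the gripper clear of everything.

- **How they were stood up:** I gripped each one near its upper end (torch tail cap, bottle cap) and lifted it lightly so it swung upright. I then lowered it until the force reading showed the tray and let go. The contact force stayed below about 10 N in every reading.
- **Correction:** After the first placing, the torch was about 5 mm short of the row line and the bottle about 6–7 mm past it. I picked each up a few millimetres, shifted it and set it down again.
- **Final position:** The last scene picture shows both upright in line with the can, jar and egg cup. The bottle's cap appears on the row line in the last top picture, but I didn't get a final measured position for it. The torch was mostly hidden by the arm there, so its position rests on where the gripper released it, about (0.673, −0.062). The two camera views disagree by about 4–5 mm in x.
- **Everything else:** The egg cup, jar, can, tweezer and hairbrush look unmoved in the pictures. I did not re-check the comb or mug by camera, but the arm did not work near them after its first move.

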